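# Clamp a reagent bottle with the ratchet lever

## Robot

A 6-joint arm with a two-finger parallel gripper is mounted at the origin on a cart in front of the work surface, level with it; the furniture and walls round the work are solid. World frame = base frame: x ahead of the robot, y to its left, z up, the work surface at z = 0. Lengths are in m, angles in rad, forces in N, time in s.
With the tool pointing down it reaches from about 0.3 to 0.875 m from the base axis. Payload 6.4 kg.
Tool frame: the origin (TCP) lies midway between the tips of the shut fingers; the grasp point (between the pads) lies 19 mm behind it; y points along the fingers, x is the direction in which the jaws open and shut, and the axes are right-handed (so a half turn about y gives the same grasp; the last joint's range is limited). The gripper opens to 85 mm and grips with 20 to 120 N. Pads are 22 mm wide; open, the fingers measure 114 mm over their backs; the gripper's body (76 mm by 85 mm) begins 54 mm behind the grasp point. The pads swing forward as they close: fully open they stand 13 mm farther back than shut.
Start: joints at [-1.476, 0.181, 1.607, -0, 1.354, -0.206], TCP at [0.17, -0.549, 0.231] pointing down, gripper open.
Joint ranges: [-2.99, 2.99], [-0.89, 2.07], [0.3, 2.58], [-1.14, 4.28], [0, 2.63], [-3.12, 3.12]. Speed limits (rad/s): [2.57, 2.57, 3.01, 3.14, 3.14, 3.14].

## Interface

Orientations are given as a unit quaternion [w, x, y, z].
In Python, from bench import ctrl gives the robot as it stands.
- The arm moves only by the tool step_arm, never from a script. Its argument "commands" is a list of rows, each a list of 7 numbers: the turn, a rotation vector about the tool's x, y, z in units of 6 degrees (1.0 is 6 degrees), then the shift along the tool's x, y, z in units of 30 mm (1.0 is 30 mm), then the opening, from 0 (shut) to 1 (fully open). A call has 1 to 10 rows; each row shifts and turns the commanded pose from where the row before left it, along the tool's axes as they then stand; what a row does not reach is not made up. A row lasts 1/10 s, in which the tool goes at most 50 mm and 8.59 degrees, less where a joint would pass 70% of its speed; a pose out of reach is approached as far as the arm can. A call with a number of a shift or a turn outside -1 to 1 is refused whole. A call with a gripper value outside its range is refused whole. The fingers move at their own pace and stop on an object; the grip force is fixed at half the most. Time passes only in rows, so rows that do not move let the fingers close. It gives the time, the measured TCP pose, the force and the opening at its end, in the units of the state.
- ctrl.get_obs(): the state, without advancing time (a new reading comes with each control period).
- ctrl.camera(name): name is "side" or "top"; returns (picture, depth): 400x640x3 uint8, blue, green, red; 400x640 float32, m along the optical axis (not along the pixel's ray), 0 where there is no reading.
- ctrl.get_calibration(name): a dict with "intrinsics" (3x3 intrinsics, pixels), "D" ([k1, k2, p1, p2, k3] as OpenCV has them; the pictures are not rectified), "R" (3x3) and "t" (3): a world point X has camera coordinates R X + t. Camera axes: x right, y down, z forward; pixel columns grow to the right and rows downward; lengths in m; the calibration is good to about 2 mm. A picture is of the moment at which its call begins. get_calibration takes no time and is no camera call.
- ctrl.hand_in(): hands the job in, once; it reports no verdict.
Trained networks look in the newest picture that a camera, given by its name, has taken for a name from the list of things; names that differ only in an ending like _2 or _b are one class to them, and where a whole thing is asked for, a point or a joint stands for the part that bears it (a point fixed in the world has none). Each returns a list of dicts, best first, with "p" (0 to 1); they miss things now and then, are a little off and sometimes report something else, mostly with a low value. They report only what shows in the picture. A call takes as long as a camera call. They do not tell look-alikes from the thing itself.
- ctrl.boxes_of(thing, camera): "point" ([x, y, z] in m, in the coordinates of the camera as it stood for that picture, good to about 4 mm: the middle of the surface that is visible of it).
- ctrl.silhouettes(thing, camera): "pixels" (400x640 bool, what is visible of it).
The state is a dict: "time_s": time; "q": joint angles; "dq": joint speeds; "joint_efforts": joint torques, N m; "eef_pos": TCP position; "eef_rot": TCP orientation; "wrist_force": force on the tool from outside, world axes, zero at the start; "torque": the same for the moment, N m; "opening": opening from 0.0 (shut) to 1.0 (fully open).
Only numpy, scipy, OpenCV 4.12 (cv2) and the standard library are available. Lean on these libraries where they do the work, as an engineer would, in place of code of your own. Each camera call takes 0.05 s, during which the arm holds its last target.

## Task

Stand the brown bottle upright in the lever clamp, between the sprung pad and the V block, and let go of it. Then hold the lever's cross handle and pump it back and forth, one tooth a stroke, until the pad grips the bottle firmly: stop at the first stroke that turns clearly stiff near its end, because another one could crack the glass. Move the jaw only with the lever, leave the bottle standing straight against the V block, let go of the handle, and do not disturb the other bottles and the cup.

Things in the scene. Friction and masses are not known exactly. Their poses are not given: they have to be found in the camera images.
- clamp: Bottle clamp bolted down: base plate 310 x 100 x 10 mm. Origin on the worktop straight below the lever's pivot; +x (forward) runs from the lever to the bottle's place, z up. Along +x: lever at 0, toothed bar with jaw and sprung pad, free place for the bottle, V block (72 mm high, faces at 45 degrees). A drive pawl on the lever and a stop pawl work on the bar's teeth, 8 mm apart
- handle_mid (a point): Middle of the lever's cross handle: level black round bar, 14 mm thick, 80 mm long, along the clamp's y, on a 10 mm neck that is clear for 30 mm below it. The lever pivots about the clamp's y axis, 30 mm above the worktop and 135 mm below the handle, and swings 0.17 rad (23 mm at the handle) to either side of upright, to hard stops. Friction (1 N) keeps it where it is left
- lever (a joint): Lever angle, rad: 0 upright, + towards the bottle. Forward from below -0.14 to above +0.14 advances the jaw one tooth, 8 mm (the first stroke may give less); back only resets the pawl while the stop pawl holds the jaw. The push at the handle is 1 to 3 N in a free stroke, plus a third of the force at the pad: if it is under 8 N at +0.15, pump once more; over 12 N, do not
- pad_face (a point): Centre of the jaw pad's flat face, 44 x 44 mm, 50 mm above the worktop, facing the V block (+x). The jaw starts at a random place and cannot be drawn back. The pad rides on springs, 4 N per mm, that give up to 17 mm: one tooth more adds 32 N. A firm grip is 5 to 52 N, measured with the lever back; 75 N at any time cracks the bottle
- seat (a point): Point on top of the clamp's base plate (10 mm above the worktop) where the axis of the bottle stands when it lies against both faces of the V block (which is bolted at a slightly different place each time). Between the pad and the bottle so placed there are 14 to 48 mm at the start
- bottle_mid (a point): Centre of the brown bottle with a blue cap, the tallest one on the worktop: body 47.4 mm thick up to 106 mm, cap 32 mm thick, 122 mm high in all, 0.14 kg. The point lies on its axis, 61 mm above its underside. It starts upright on the worktop, to the left of the clamp
- vial: Small dark bottle with a white cap, 33 mm thick, 73 mm high, a bystander; origin at its underside
- dropper_bottle: Small pale bottle with a white cap, 25 mm thick, 66 mm high, a bystander; origin at its underside
- cup: Clear plastic cup, 66 mm wide, 69 mm high, a bystander; origin at its underside
There are look-alikes about, which are no part of the job. What is meant by the part that bears bottle_mid is not green or turquoise, and is the larger of those in its own colour.

How it is judged:
By the outcome, as a careful person would: the job done as asked, in the order asked, and still so for the second after the job is handed in, with the robot touching nothing.
It also fails if it takes over 72 s, if anything falls off the work surface, if the arm or the gripper's body presses on something with over 40 N, if the wrist force passes 120 N, or if a joint passes its speed limit or range.

## Working session

There is one attempt and no reset: what is moved stays moved. The work goes in short steps, Python scripts to look and compute and a tool call to move; the robot and the scene stay as the last step left them, time stands still between calls to the robot, and variables do not carry over. Pictures are saved under pics/ and viewed, and the job is handed in when it is done.

Besides the shell and the picture viewer there is one more tool, called after "Request:" by a JSON object that holds its "op" and its "data". step_arm: Moves the arm, as the interface text tells. Its arguments: {"type":"object","properties":{"commands":{"type":"array"}},"required":["commands"]}

```bash
ls; mkdir -p pics; cat > h.py <<'E'
import numpy as np, cv2
from bench import ctrl
def cal(n):
    c=ctrl.get_calibration(n); return [np.array(c[k],float) for k in ("intrinsics","D","R","t")]
def toworld(n,p):
    K,D,R,t=cal(n); return R.T@(np.array(p)-t)
def proj(n,X):
    K,D,R,t=cal(n); return cv2.projectPoints(np.array(X,float).reshape(-1,1,3),cv2.Rodrigues(R)[0],t,K,D)[0].reshape(-1,2)
def cloud(n,dep):
    K,D,R,t=cal(n); h,w=dep.shape
    u,v=np.meshgrid(np.arange(w),np.arange(h))
    p=cv2.undistortPoints(np.stack([u,v],-1).reshape(-1,1,2).astype(np.float64),K,D).reshape(h,w,2)
    P=np.concatenate([p*dep[...,None],dep[...,None]],-1)
    return (P-t)@R
E
python3 - <<'E'
from h import *
print(ctrl.get_obs())
for n in("side","top"):
    im,d=ctrl.camera(n); cv2.imwrite(f"pics/{n}0.png",im); np.save(f"pics/{n}0.npy",d)
    K,D,R,t=cal(n); print(n,-R.T@t,R[2],K[0,0])
    for th in ("bottle_mid","clamp","handle_mid","pad_face","vial","dropper_bottle","cup"):
        print(th,[(np.round(toworld(n,b["point"]),3),round(b["p"],2),np.round(proj(n,toworld(n,b["point"]))[0])) for b in ctrl.boxes_of(th,n)])
E
```

```text
pics
{'time_s': 0.0, 'q': array([-1.47633135e+00,  1.81517327e-01,  1.60799730e+00,  2.11433996e-05,
        1.35376633e+00, -2.06301651e-01]), 'dq': array([-0.00028183, -0.00159959, -0.00125883, -0.00123722, -0.00052495,
        0.00208308]), 'joint_efforts': array([-5.36251846e-04, -4.44873440e+01, -3.51335335e+01, -3.60448330e-04,
        9.03343549e-03, -1.65186640e-05]), 'eef_pos': array([ 0.17031602, -0.5486386 ,  0.23040264]), 'eef_rot': array([ 0.56971414, -0.5688144 ,  0.41984183, -0.41905706]), 'wrist_force': array([0.30495467, 0.1930053 , 0.52582508]), 'torque': array([0.02342751, 0.00676413, 0.00169291]), 'opening': 1.0009726477928353}
side [0.18425254 0.98087592 0.83960002] [ 0.34002322 -0.66694735 -0.66299732] 506.46060514342713
bottle_mid [(array([0.474, 0.387, 0.077]), 0.97, array([329., 267.])), (array([0.401, 0.322, 0.077]), 0.96, array([376., 258.])), (array([0.415, 0.456, 0.058]), 0.84, array([340., 309.])), (array([0.479, 0.473, 0.059]), 0.71, array([306., 302.]))]
clamp [(array([0.505, 0.055, 0.031]), 0.88, array([379., 185.]))]
handle_mid []
pad_face [(array([0
[... 445 characters left out ...]
9.75910496e-01] 401.42781912175656
bottle_mid [(array([0.477, 0.369, 0.095]), 0.74, array([269., 233.])), (array([0.405, 0.305, 0.101]), 0.68, array([291., 258.])), (array([0.475, 0.453, 0.07 ]), 0.56, array([242., 235.])), (array([0.415, 0.43 , 0.073]), 0.48, array([249., 256.]))]
clamp [(array([0.515, 0.037, 0.013]), 0.89, array([380., 224.]))]
handle_mid [(array([ 0.527, -0.041,  0.135]), 0.52, array([413., 213.]))]
pad_face [(array([0.517, 0.061, 0.068]), 0.49, array([374., 220.]))]
vial []
dropper_bottle [(array([ 0.375, -0.004,  0.05 ]), 0.43, array([397., 269.]))]
cup [(array([0.71 , 0.3  , 0.037]), 0.79, array([295., 162.])), (array([0.505, 0.164, 0.071]), 0.52, array([340., 225.]))]
```

View pics/side0.png

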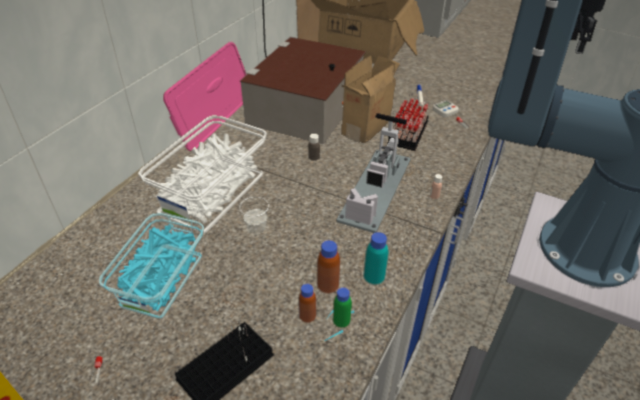

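View pics/top0.png

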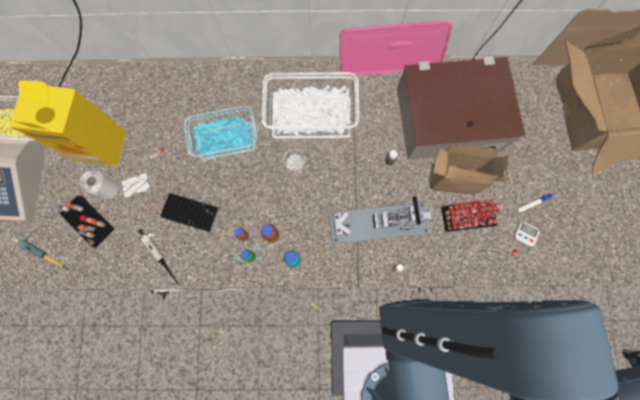

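```bash
python3 - <<'E'
import cv2
a=cv2.imread("pics/side0.png")[200:350,270:430]; cv2.imwrite("pics/c1.png",cv2.resize(a,None,fx=4,fy=4,interpolation=2))
a=cv2.imread("pics/top0.png")[170:290,320:450]; cv2.imwrite("pics/c2.png",cv2.resize(a,None,fx=5,fy=5,interpolation=2))
a=cv2.imread("pics/side0.png")[120:240,310:450]; cv2.imwrite("pics/c3.png",cv2.resize(a,None,fx=5,fy=5,interpolation=2))
E
```

```text
(no output)
```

View pics/c1.png

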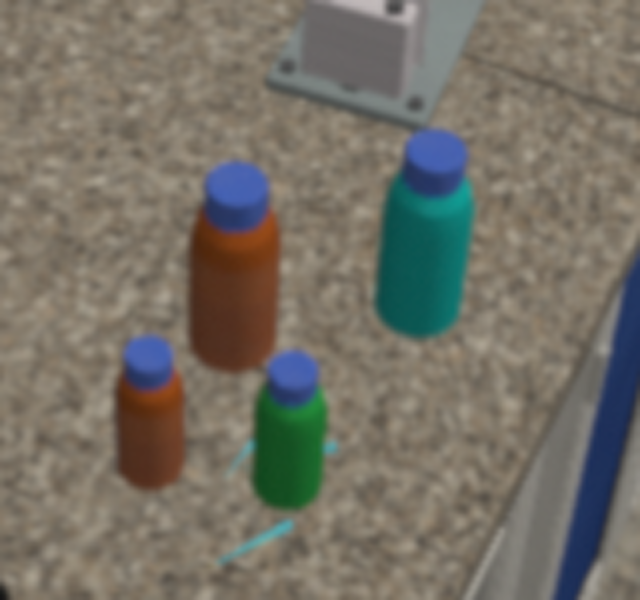

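View pics/c2.png

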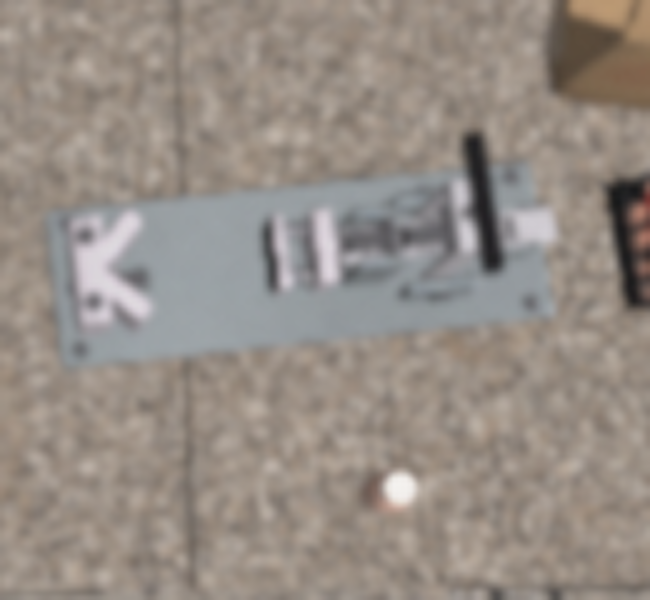

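View pics/c3.png

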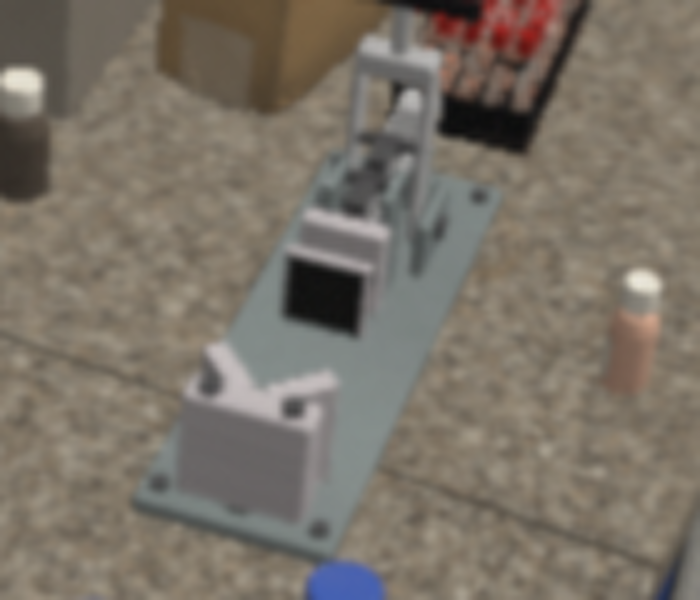

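```bash
cat >> h.py <<'E'
def rayz(n,uv,z):
    K,D,R,t=cal(n); uv=np.array(uv,float).reshape(-1,1,2)
    p=cv2.undistortPoints(uv,K,D).reshape(-1,2); d=np.c_[p,np.ones(len(p))]@R; C=-R.T@t
    return C+d*((z-C[2])/d[:,2])[:,None]
E
python3 - <<'E'
from h import *
from scipy.optimize import least_squares
for n in("top","side"):
    im=cv2.imread(f"pics/{n}0.png"); d=np.load(f"pics/{n}0.npy"); P=cloud(n,d)
    hsv=cv2.cvtColor(im,cv2.COLOR_BGR2HSV)
    # bottle cap
    X,Y,Z=P[...,0],P[...,1],P[...,2]
    reg=(abs(X-.48)<.05)&(abs(Y-.375)<.05)
    blue=(hsv[...,0]>105)&(hsv[...,0]<130)&(hsv[...,1]>120)
    cap=reg&blue&(Z>.09); print(n,"cap n",cap.sum(),np.median(P[cap],0),np.percentile(Z[cap],[5,50,95]))
    body=reg&(Z>.02)&(Z<.095)&(d>0)
    Q=P[body]; f=least_squares(lambda c:np.hypot(Q[:,0]-c[0],Q[:,1]-c[1])-.0237,[.475,.37],loss="soft_l1",f_scale=.002).x
    print("body n",len(Q),f, np.percentile(Q[:,2],[2,98]))
    # table z
    print("table z",np.median(Z[(abs(X-.42)<.03)&(abs(Y-.15)<.03)]))
    # plate by colour
    u0,v0=(380,222) if n=="top" else (385,185)
    m=((im[...,0].astype(int)-im[...,2])>5)&(abs(np.indices(im.shape[:2])[1]-u0)<70)&(abs(np.indices(im.shape[:2])[0]-v0)<60)
    pl=m&(abs(Z-.010)<.008)&(abs(X-.51)<.12)&(abs(Y-.05)<.2)
    pl=cv2.morphologyEx(pl.astype(np.uint8),cv2.MORPH_CLOSE,np.ones((5,5)))
    k,lab,st,ce=cv2.connectedComponentsWithStats(pl); i=1+np.argmax(st[1:,4]); print(st[i])
    v,u=np.nonzero(lab==i); W=rayz(n,np.c_[u,v],.010)[:,:2]
    r=cv2.minAreaRect((W*1000).astype(np.float32)); print("plate",r, cv2.boxPoints(r).round(1).tolist())
E
```

```text
top cap n 70 [0.48281417 0.37245258 0.12211191] [0.1196457  0.12211191 0.12535442]
body n 103 [0.4855534  0.37498113] [0.02112917 0.09454166]
table z 0.0002741884144589825
[ 330  205  100   38 1765]
plate ((520.5122680664062, 37.09529113769531), (95.04293060302734, 303.7040710449219), 5.754603862762451) [[458.0, 183.39999389648438], [488.5, -118.80000305175781], [583.0, -109.19999694824219], [552.5999755859375, 192.89999389648438]]
side cap n 190 [0.48039057 0.38040701 0.12017308] [0.10850608 0.12017308 0.12290231]
body n 605 [0.48397217 0.37401944] [0.02125246 0.09443304]
table z -0.0005684964081936162
[357 158  50  75 729]
plate ((516.5111083984375, 47.2518310546875), (93.27403259277344, 303.0307922363281), 6.294795036315918) [[453.5, 192.6999969482422], [486.79998779296875, -108.5], [579.5, -98.19999694824219], [546.2999877929688, 203.0]]
```

```bash
python3 - <<'E'
from h import *
a=np.deg2rad(5.75); ex=np.array([-np.sin(a),np.cos(a)]); ey=np.array([-np.cos(a),-np.sin(a)])
o=np.array([.520,.037])
for n in("top","side"):
    im=cv2.imread(f"pics/{n}0.png"); d=np.load(f"pics/{n}0.npy"); P=cloud(n,d)
    C=np.stack([(P[...,:2]-o)@ex,(P[...,:2]-o)@ey,P[...,2]],-1)
    m=(abs(C[...,0])<.17)&(abs(C[...,1])<.06)&(C[...,2]>.02)
    print(n,np.histogram(C[m][:,2],bins=np.arange(.02,.19,.005)))
    h=m&(C[...,2]>.145); Q=C[h]; print("handle",len(Q),np.percentile(Q,[0,5,50,95,100],axis=0).round(4).tolist())
    v=m&(C[...,0]>.07); print("vblock z",np.percentile(C[v][:,2],[5,25,50,75,90,95]).round(4),v.sum())
    for z in (.010,.072,.165):
        # rectified image at z: cols = clamp x -170..170 , rows= y +60..-60, 2px/mm
        xs,ys=np.meshgrid(np.arange(-.17,.20,.0005),np.arange(.07,-.07,-.0005))
        W=o+xs[...,None]*ex+ys[...,None]*ey
        uv=proj(n,np.concatenate([W,np.full(xs.shape+(1,),z)],-1)).reshape(*xs.shape,2).astype(np.float32)
        r=cv2.remap(im,uv[...,0],uv[...,1],cv2.INTER_CUBIC)
        for k in range(-160,200,20): cv2.line(r,((k+170)*2,0),((k+170)*2,6 if k else 14),(0,0,255),1)
        for k in range(-60,70,20): cv2.line(r,(0,(70-k)*2),(6 if k else 14,(70-k)*2),(0,0,255),1)
        globals().setdefault("L",[]).append(r)
cv2.imwrite("pics/rz1.png",np.vstack([L[0],L[1]])); cv2.imwrite("pics/rz2.png",np.vstack([L[4],L[2]]));cv2.imwrite("pics/rz3.png",np.vstack([L[3],L[5]]))
E
```

```text
top (array([ 20,  12,  24,  39,  54,  53,  29,  44,  73, 136, 206, 163,  77,
        10,   0,   5,   4,   2,   2,   4,   8,   7,  40,   9,   2,   0,
         1,   1,   5,  46,  88,   8,   0]), array([0.02 , 0.025, 0.03 , 0.035, 0.04 , 0.045, 0.05 , 0.055, 0.06 ,
       0.065, 0.07 , 0.075, 0.08 , 0.085, 0.09 , 0.095, 0.1  , 0.105,
       0.11 , 0.115, 0.12 , 0.125, 0.13 , 0.135, 0.14 , 0.145, 0.15 ,
       0.155, 0.16 , 0.165, 0.17 , 0.175, 0.18 , 0.185]))
handle 149 [[-0.0864, -0.0409, 0.15], [-0.0848, -0.0364, 0.1653], [-0.0784, -0.0001, 0.171], [-0.0736, 0.0357, 0.1752], [-0.072, 0.0387, 0.178]]
vblock z [0.0327 0.0689 0.0718 0.0744 0.0759 0.0778] 277
side (array([ 65,  65,  99, 106, 121,  83, 101, 107, 147, 258, 302, 158,  61,
        11,  10,   8,   9,  14,  11,  10,  25,  36,  55,  10,   6,  10,
         5,  13,  36,  68,  75,   0,   0]), array([0.02 , 0.025, 0.03 , 0.035, 0.04 , 0.045, 0.05 , 0.055, 0.06 ,
       0.065, 0.07 , 0.075, 0.08 , 0.085, 0.09 , 0.095, 0.1  , 0.105,
       0.11 , 0.115, 0.12 , 0.125, 0.13 , 0.135, 0.14 , 0.145, 0.15 ,
       0.155, 0.16 , 0.165, 0.17 , 0.175, 0.18 , 0.185]))
handle 207 [[-0.0858, -0.039, 0.1456], [-0.0812, -0.0335, 0.1522], [-0.0757, 0.0013, 0.1681], [-0.071, 0.0367, 0.1731], [-0.0695, 0.0404, 0.1748]]
vblock z [0.0235 0.0397 0.059  0.0703 0.0726 0.0743] 753
```

View pics/rz1.png

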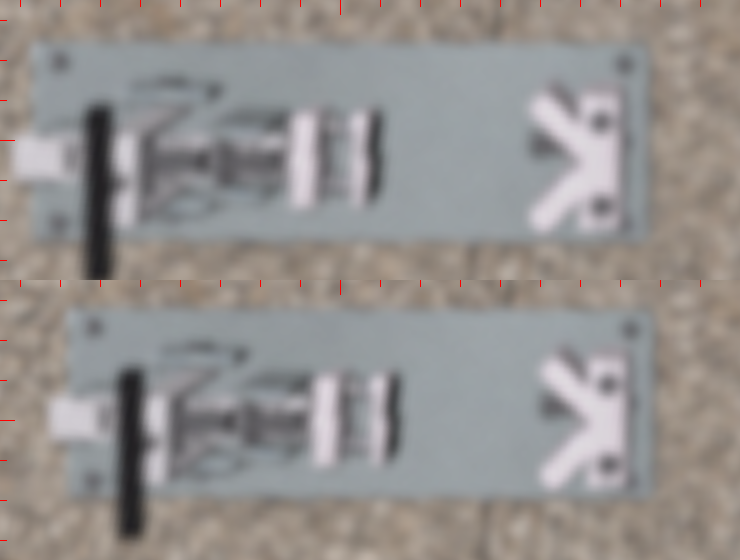

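View pics/rz2.png

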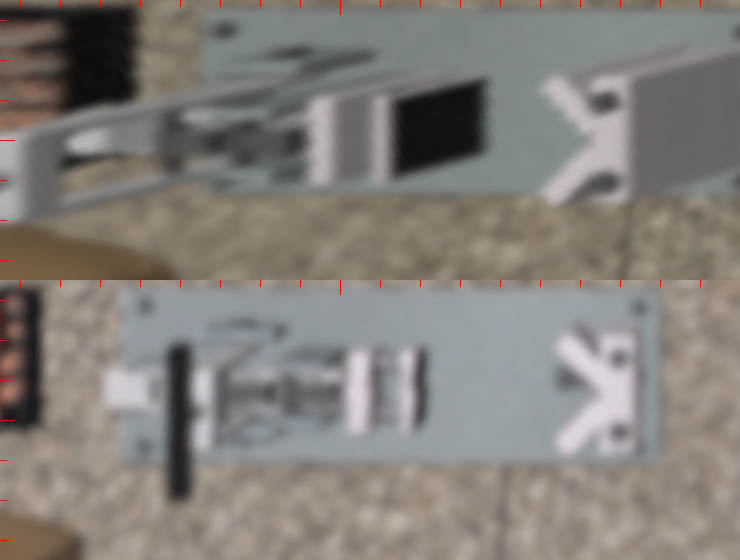

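View pics/rz3.png

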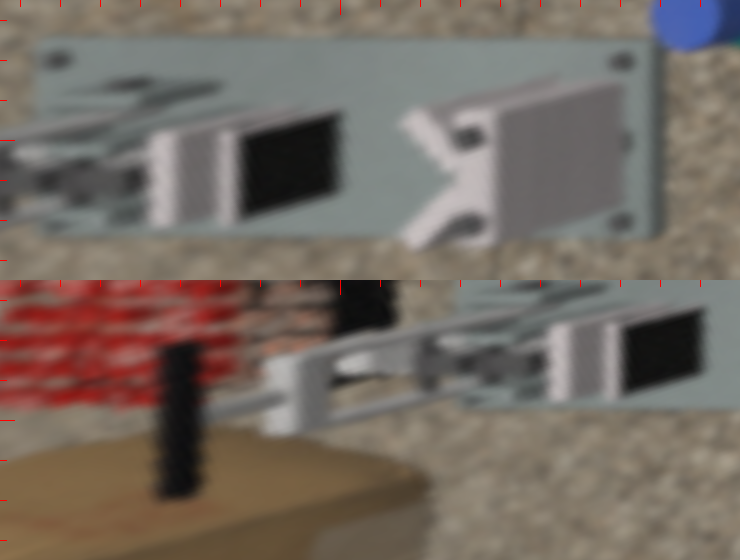

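```bash
cat >> h.py <<'E'
from scipy.spatial.transform import Rotation as Rn
a=np.deg2rad(5.75); EX=np.array([-np.sin(a),np.cos(a),0]); EY=np.array([-np.cos(a),-np.sin(a),0]); EZ=np.array([0,0,1.])
O=np.array([.520,.037,0])
def cw(x,y,z): return O+x*EX+y*EY+z*EZ
def cf(p): d=np.array(p)-O; return np.array([d@EX,d@EY,d@EZ])
def Rcur(o): q=np.array(o["eef_rot"]); return Rn.from_quat([q[1],q[2],q[3],q[0]])
def Rdown(xaxis):
    x=np.array(xaxis,float); y=np.array([0,0,-1.]); return Rn.from_matrix(np.c_[x,y,np.cross(x,y)])
def plan(pos,Rt,o=None,seq="turn_first"):
    o=o or ctrl.get_obs(); Rc=Rcur(o); rv=(Rc.inv()*Rt).as_rotvec()
    d=np.array(pos)-o["eef_pos"]
    print("turn units",np.round(np.degrees(rv)/6,2)," shift in current axes",np.round(Rc.inv().apply(d)/.03,2)," shift in target axes",np.round(Rt.inv().apply(d)/.03,2))
E
python3 - <<'E'
from h import *
o=ctrl.get_obs(); print(Rcur(o).as_matrix().round(3))
for s in(1,-1):
    plan([.4845,.374,.17],Rdown(s*EY))
    plan(cw(-.08,0,.2),Rdown(s*EX))
E
```

```text
[[ 0.296 -0.     0.955]
 [-0.955 -0.     0.296]
 [ 0.    -1.    -0.   ]]
turn units [-0.   16.91  0.  ]  shift in current axes [-26.29   2.04  19.12]  shift in target axes [-13.5    2.04 -29.57]
turn units [  0.   -28.09  -0.  ]  shift in current axes [-12.6    1.04  16.39]  shift in target axes [ 15.61   1.04 -13.55]
turn units [  0.   -13.09   0.  ]  shift in current axes [-26.29   2.04  19.12]  shift in target axes [13.5   2.04 29.57]
turn units [0.   1.91 0.  ]  shift in current axes [-12.6    1.04  16.39]  shift in target axes [-15.61   1.04  13.55]
```

Request:
{"op": "step_arm", "data": {"commands": [[0,0,0,-0.85,-0.1,1,1],[0,0,0,-0.85,-0.1,1,1],[0,0,0,-0.85,-0.1,1,1],[0,0,0,-0.85,-0.1,1,1],[0,0,0,-0.85,-0.1,1,1],[0,0,0,-0.85,-0.1,1,1],[0,0,0,-0.85,0,1,1],[0,0,0,-0.85,0,1,1],[0,0,0,-0.85,0,1,1],[0,0,0,-0.85,0,1,1]]}}

```text
time_s: 1.8
eef_pos: [0.382, -0.2154, 0.2496]
eef_rot: [-0.569, 0.569, -0.419, 0.42]
wrist_force: [0.9, 1.2, 0.5]
opening: 1.001
```

Request:
{"op": "step_arm", "data": {"commands": [[0,0,0,-0.85,0,1,1],[0,0,0,-0.85,0,1,1],[0,0,0,-0.85,0,1,1],[0,-1,0,0,0,0,1],[0,-1,0,0,0,0,1],[0,-1,0,0,0,0,1],[0,-1,0,0,0,0,1],[0,-1,0,0,0,0,1],[0,-1,0,0,0,0,1],[0,-1,0,0,0,0,1]]}}

```text
time_s: 2.8
eef_pos: [0.4447, -0.117, 0.2494]
eef_rot: [-0.682, 0.682, -0.186, 0.186]
wrist_force: [0.4, 0.8, 0.3]
opening: 0.999
```

Request:
{"op": "step_arm", "data": {"commands": [[0,-1,0,0,0,0,1],[0,-1,0,0,0,0,1],[0,-1,0,0,0,0,1],[0,-1,0,0,0,0,1],[0,-1,0,0,0,0,1],[0,-1,0,0,0,0,1],[0,0,0,0,0,0,1]]}}

```text
time_s: 3.5
eef_pos: [0.4447, -0.117, 0.2494]
eef_rot: [-0.706, 0.706, 0.033, -0.033]
wrist_force: [-0.2, 0.0, 0.6]
opening: 1.0
```

```bash
python3 - <<'E'
from h import *
o=ctrl.get_obs(); print(o["time_s"],o["eef_pos"],o["q"]); plan([.4845,.374,.18],Rdown(-EY))
E
```

```text
3.5 [ 0.44466749 -0.11703184  0.24939011] [-5.16444456e-01 -1.02263266e-01  1.86283742e+00  1.40846353e-05
  1.38082043e+00 -6.08695249e-01]
turn units [ 0.   -0.08  0.  ]  shift in current axes [ 2.83  2.31 16.18]  shift in target axes [ 2.96  2.31 16.15]
```

Request:
{"op": "step_arm", "data": {"commands": [[0,-0.08,0,0.3,0,1,1],[0,0,0,0.3,0,1,1],[0,0,0,0.3,0,1,1],[0,0,0,0.3,0,1,1],[0,0,0,0.3,0,1,1],[0,0,0,0.3,0,1,1],[0,0,0,0.3,0,1,1],[0,0,0,0.3,0,1,1],[0,0,0,0.3,0,1,1],[0,0,0,0.2,0,1,1]]}}

```text
time_s: 4.5
eef_pos: [0.5019, 0.1914, 0.2494]
eef_rot: [-0.706, 0.706, 0.034, -0.034]
wrist_force: [0.5, -0.2, 0.6]
opening: 1.001
```

Request:
{"op": "step_arm", "data": {"commands": [[0,0,0,0,0,1,1],[0,0,0,0,0,1,1],[0,0,0,0,0,1,1],[0,0,0,0,0.3,1,1],[0,0,0,0,0.5,1,1],[0,0,0,0,0.5,1,1],[0,0,0,0,0.5,0.2,1],[0,0,0,0,0.5,0,1],[0,0,0,0,0,0,1]]}}

```text
time_s: 5.4
eef_pos: [0.4817, 0.3736, 0.1772]
eef_rot: [-0.705, 0.707, 0.033, -0.036]
wrist_force: [0.3, -0.2, -0.3]
opening: 1.0
```

```bash
python3 - <<'E'
from h import *
o=ctrl.get_obs(); print(o["time_s"],o["eef_pos"],o["wrist_force"]); plan([.4845,.374,.062],Rdown(-EY))
for n in("side","top"):
    im,d=ctrl.camera(n)
    if n=="side": im=cv2.resize(im[170:350,250:450],None,fx=4,fy=3.3)
    cv2.imwrite(f"pics/{n}1.png",im)
E
```

```text
5.4 [0.48165615 0.37360441 0.17722192] [ 0.28881084 -0.22471142 -0.29501523]
turn units [ 0.02 -0.02 -0.05]  shift in current axes [0.11 3.84 0.01]  shift in target axes [0.1  3.84 0.  ]
```

View pics/side1.png

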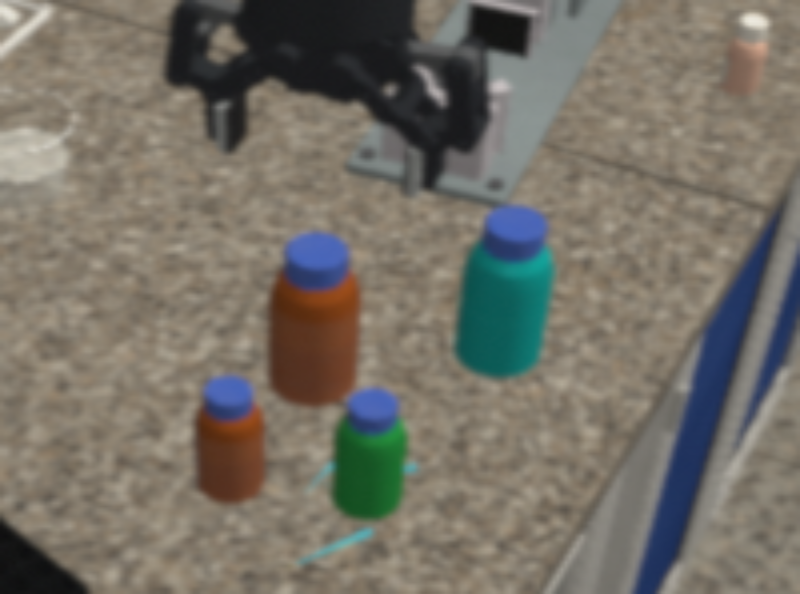

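Request:
{"op": "step_arm", "data": {"commands": [[0,0,0,0.1,0,-0.12,1],[0,0,0,0,0.8,0,1],[0,0,0,0,0.8,0,1],[0,0,0,0,0.8,0,1],[0,0,0,0,0.8,0,1],[0,0,0,0,0.6,0,1],[0,0,0,0,0.3,0,1],[0,0,0,0,0,0,1]]}}

```text
time_s: 6.3
eef_pos: [0.4864, 0.3711, 0.0568]
eef_rot: [-0.706, 0.706, 0.034, -0.035]
wrist_force: [-0.3, -0.6, 0.9]
opening: 0.999
```

Request:
{"op": "step_arm", "data": {"commands": [[0,0,0,0,0,0,0],[0,0,0,0,0,0,0],[0,0,0,0,0,0,0],[0,0,0,0,0,0,0],[0,0,0,0,0,0,0],[0,0,0,0,0,0,0],[0,0,0,0,0,0,0],[0,0,0,0,0,0,0]]}}

```text
time_s: 7.1
eef_pos: [0.4871, 0.3724, 0.0588]
eef_rot: [0.706, -0.706, -0.036, 0.035]
wrist_force: [-2.8, -1.1, 7.5]
opening: 0.543
```

```bash
python3 - <<'E'
from h import *
o=ctrl.get_obs(); print(o["time_s"],o["eef_pos"],o["wrist_force"],o["opening"]*85); plan([.4845,.374,.054],Rdown(-EY))
im,d=ctrl.camera("side")
cv2.imwrite(f"pics/side2.png",cv2.resize(im[170:350,250:450],None,fx=4,fy=3.3))
E
```

```text
7.1 [0.4870669  0.37236815 0.05880725] [-2.80072207 -1.09435221  7.48677644] 46.15550796185371
turn units [-0.01 -0.    0.02]  shift in current axes [-0.08  0.16  0.06]  shift in target axes [-0.08  0.16  0.06]
```

View pics/side2.png

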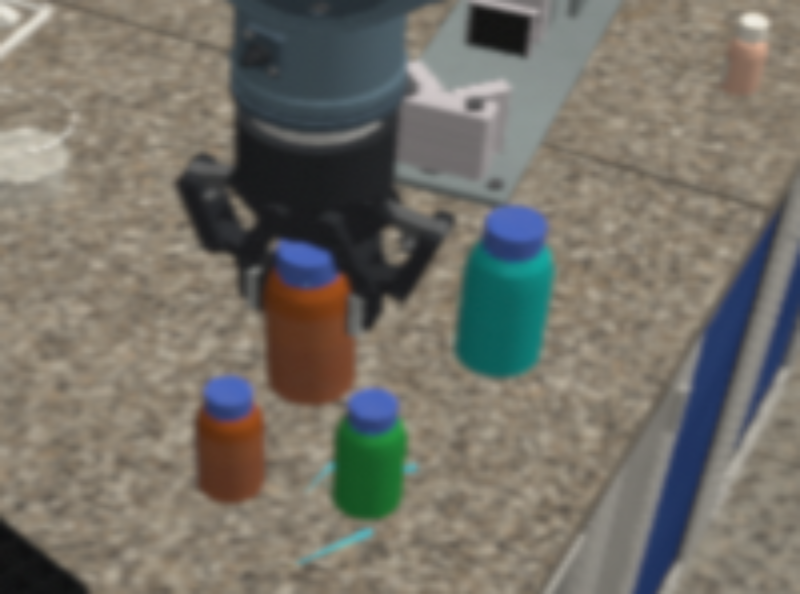

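Request:
{"op": "step_arm", "data": {"commands": [[0,0,0,0,-0.4,0,0],[0,0,0,0,-0.8,0,0],[0,0,0,0,-0.8,0,0],[0,0,0,0,-0.8,0,0],[0,0,0,0,-0.8,0,0],[0,0,0,0,-0.4,0,0],[0,0,0,0,0,0,0]]}}

```text
time_s: 7.85
eef_pos: [0.4876, 0.3725, 0.1799]
eef_rot: [0.707, -0.706, -0.037, 0.034]
wrist_force: [-0.4, -0.1, -1.2]
opening: 0.545
```

```bash
python3 - <<'E'
from h import *
o=ctrl.get_obs(); print(o["time_s"],o["eef_pos"],o["wrist_force"],o["opening"]*85,cf(o["eef_pos"])); plan(cw(.080,-.001,.18),Rdown(-EY))
E
```

```text
7.85 [0.48762194 0.37254713 0.17985612] [-0.39134991 -0.06879399 -1.17839536] 46.289232785851844 [ 0.33710273 -0.00140266  0.17985612]
turn units [-0.02 -0.    0.04]  shift in current axes [-0.01 -0.02 -8.57]  shift in target axes [-0.01 -0.   -8.57]
```

Request:
{"op": "step_arm", "data": {"commands": [[0,0,0,0,0,-0.5,0],[0,0,0,0,0,-1,0],[0,0,0,0,0,-1,0],[0,0,0,0,0,-1,0],[0,0,0,0,0,-1,0],[0,0,0,0,0,-1,0],[0,0,0,0,0,-1,0],[0,0,0,0,0,-1,0],[0,0,0,0,0,-0.7,0],[0,0,0,0,0,-0.4,0]]}}

```text
time_s: 8.85
eef_pos: [0.511, 0.1128, 0.1756]
eef_rot: [-0.706, 0.706, 0.033, -0.036]
wrist_force: [1.3, 0.7, -0.8]
opening: 0.544
```

Request:
{"op": "step_arm", "data": {"commands": [[0,0,0,0,0,0,0],[0,0,0,0,0,0,0]]}}

```text
time_s: 9.05
eef_pos: [0.5116, 0.1153, 0.1766]
eef_rot: [0.706, -0.706, -0.035, 0.035]
wrist_force: [0.4, 0.3, -0.7]
opening: 0.545
```

```bash
python3 - <<'E'
from h import *
o=ctrl.get_obs(); print(o["time_s"],o["eef_pos"],o["wrist_force"],o["opening"]*85,cf(o["eef_pos"])); plan(cw(.080,-.001,.072),Rdown(-EY))
for n in("side","top"):
    im,d=ctrl.camera(n); P=cloud(n,d); C=np.stack([(P-O)@EX,(P-O)@EY,P[...,2]],-1)
    cv2.imwrite(f"pics/{n}3.png",cv2.resize(im[120:270,300:450],None,fx=4,fy=4,interpolation=2))
    m=(im[...,2]>im[...,0]*1.8+20)&(abs(C[...,0]-.085)<.05)&(abs(C[...,1])<.05)&(C[...,2]>.1)&(C[...,2]<.2)
    Q=C[m]; print(n,len(Q))
    if len(Q)>20:
        from scipy.optimize import least_squares
        f=least_squares(lambda c:np.hypot(Q[:,0]-c[0],Q[:,1]-c[1])-.0237,[.083,0],loss="soft_l1",f_scale=.002).x; print(f,np.percentile(Q[:,2],[2,98]))
        for lo in (.115,.135,.155):
            q=Q[(Q[:,2]>lo)&(Q[:,2]<lo+.02)]
            if len(q)>10: print(lo,len(q),least_squares(lambda c:np.hypot(q[:,0]-c[0],q[:,1]-c[1])-.0237,[.083,0],loss="soft_l1",f_scale=.002).x)
E
```

```text
9.05 [0.51160601 0.11533947 0.17661532] [ 0.38204008  0.28080461 -0.71493192] 46.298219909427814 [0.07878628 0.00050307 0.17661532]
turn units [-0.01 -0.01 -0.01]  shift in current axes [0.05 3.49 0.04]  shift in target axes [0.05 3.49 0.04]
side 484
[0.08116358 0.00152424] [0.12566744 0.19850315]
0.115 62 [0.08085331 0.00315213]
0.135 120 [0.08100052 0.00223787]
0.155 128 [0.08122145 0.00147567]
top 0
```

View pics/side3.png

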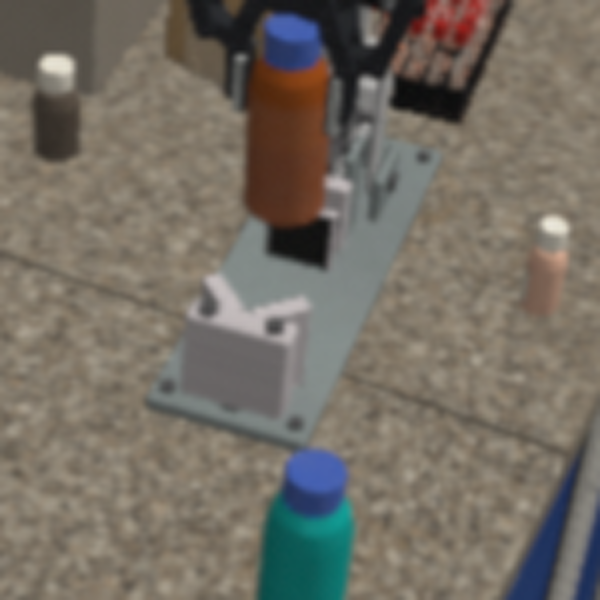

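Request:
{"op": "step_arm", "data": {"commands": [[0,0,0,0.06,0.4,0,0],[0,0,0,0,0.7,0,0],[0,0,0,0,0.7,0,0],[0,0,0,0,0.7,0,0],[0,0,0,0,0.6,0,0],[0,0,0,0,0.25,0,0],[0,0,0,0,0,0,0],[0,0,0,0,0,0,0]]}}

```text
time_s: 9.95
eef_pos: [0.5143, 0.1157, 0.0771]
eef_rot: [0.706, -0.706, -0.036, 0.035]
wrist_force: [-0.0, -0.5, -1.4]
opening: 0.543
```

Request:
{"op": "step_arm", "data": {"commands": [[0,0,0,0,0.06,0,0],[0,0,0,0,0.06,0,0],[0,0,0,0,0,0,0]]}}

```text
time_s: 10.25
eef_pos: [0.5141, 0.1153, 0.0735]
eef_rot: [-0.706, 0.706, 0.035, -0.035]
wrist_force: [0.4, 0.4, -1.9]
opening: 0.542
```

Request:
{"op": "step_arm", "data": {"commands": [[0,0,0,0,0.07,0,0],[0,0,0,0,0,0.1,0],[0,0,0,0,0,0.1,0],[0,0,0,0,0,0,0]]}}

```text
time_s: 10.65
eef_pos: [0.5132, 0.1218, 0.0711]
eef_rot: [0.706, -0.706, -0.035, 0.035]
wrist_force: [0.8, -0.8, -0.6]
opening: 0.545
```

```bash
python3 - <<'E'
from h import *
o=ctrl.get_obs(); print(o["time_s"],o["eef_pos"],o["wrist_force"],cf(o["eef_pos"])); plan(cw(.0885,-.001,.069),Rdown(-EY))
for n in("side",):
    im,d=ctrl.camera(n)
    cv2.imwrite(f"pics/{n}4.png",cv2.resize(im[120:270,300:450],None,fx=4,fy=4,interpolation=2))
E
```

```text
10.65 [0.5132232  0.12176164 0.0711065 ] [ 0.79434078 -0.79455163 -0.61803744] [ 0.08501412 -0.00174941  0.0711065 ]
turn units [-0. -0. -0.]  shift in current axes [-0.03  0.07  0.12]  shift in target axes [-0.02  0.07  0.12]
```

View pics/side4.png

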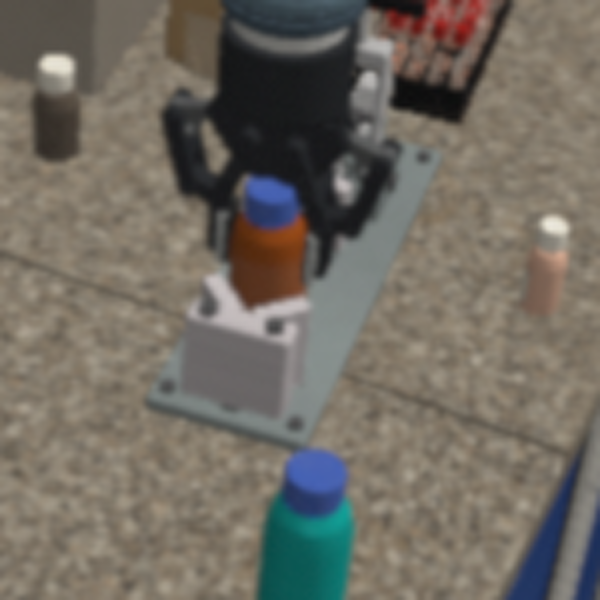

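Bottle (crop px 270,240) is just short of the V block. Creep forward and down watching the force.

Request:
{"op": "step_arm", "data": {"commands": [[0,0,0,0,0.04,0.05,0],[0,0,0,0,0,0.04,0],[0,0,0,0,0,0,0]]}}

```text
time_s: 11.0
eef_pos: [0.5132, 0.124, 0.0699]
eef_rot: [-0.706, 0.706, 0.035, -0.035]
wrist_force: [0.2, -0.2, -0.9]
opening: 0.544
```

Request:
{"op": "step_arm", "data": {"commands": [[0,0,0,0,0,0.03,0],[0,0,0,0,0,0,0],[0,0,0,0,0,0,0]]}}

```text
time_s: 11.3
eef_pos: [0.5132, 0.1247, 0.07]
eef_rot: [-0.706, 0.706, 0.035, -0.035]
wrist_force: [1.2, -1.5, -2.7]
opening: 0.543
```

Request:
{"op": "step_arm", "data": {"commands": [[0,0,0,0,0,0.03,0],[0,0,0,0,0,0,0],[0,0,0,0,0,0,0]]}}

```text
time_s: 11.6
eef_pos: [0.5133, 0.1255, 0.0701]
eef_rot: [-0.706, 0.706, 0.036, -0.035]
wrist_force: [1.0, -3.7, -1.4]
opening: 0.544
```

Request:
{"op": "step_arm", "data": {"commands": [[0,0,0,0,0,0.03,0],[0,0,0,0,0,0,0],[0,0,0,0,0,0,0]]}}

```text
time_s: 11.9
eef_pos: [0.513, 0.1261, 0.0701]
eef_rot: [-0.706, 0.707, 0.035, -0.035]
wrist_force: [0.8, -5.8, -0.0]
opening: 0.543
```

Request:
{"op": "step_arm", "data": {"commands": [[0,0,0,0,0.03,0,0],[0,0,0,0,0,0,0],[0,0,0,0,0,0,0]]}}

```text
time_s: 12.2
eef_pos: [0.5129, 0.1261, 0.0694]
eef_rot: [-0.706, 0.707, 0.035, -0.035]
wrist_force: [1.2, -6.7, 2.0]
opening: 0.543
```

Request:
{"op": "step_arm", "data": {"commands": [[0,0,0,0,0.03,0,0],[0,0,0,0,0,0,0],[0,0,0,0,0,0,0]]}}

```text
time_s: 12.5
eef_pos: [0.513, 0.1261, 0.0691]
eef_rot: [-0.706, 0.707, 0.035, -0.035]
wrist_force: [-2.4, -7.1, 6.6]
opening: 0.544
```

Request:
{"op": "step_arm", "data": {"commands": [[0,0,0,0,-0.01,-0.02,0],[0,0,0,0,0,0,1],[0,0,0,0,0,0,1],[0,0,0,0,0,0,1],[0,0,0,0,0,0,1],[0,0,0,0,0,0,1],[0,0,0,0,0,0,1]]}}

```text
time_s: 13.2
eef_pos: [0.5128, 0.1262, 0.0683]
eef_rot: [0.706, -0.706, -0.035, 0.035]
wrist_force: [0.4, 0.2, 0.4]
opening: 0.998
```

```bash
python3 - <<'E'
from h import *
o=ctrl.get_obs(); print(o["time_s"],o["eef_pos"],o["wrist_force"],o["opening"],cf(o["eef_pos"]))
for n in("side",):
    im,d=ctrl.camera(n)
    cv2.imwrite(f"pics/{n}5.png",cv2.resize(im[120:270,300:450],None,fx=4,fy=4,interpolation=2))
E
```

```text
13.2 [0.51277208 0.12619688 0.06832674] [0.43933452 0.23957353 0.43122351] 0.9979500881321338 [ 0.08947224 -0.00174491  0.06832674]
```

View pics/side5.png

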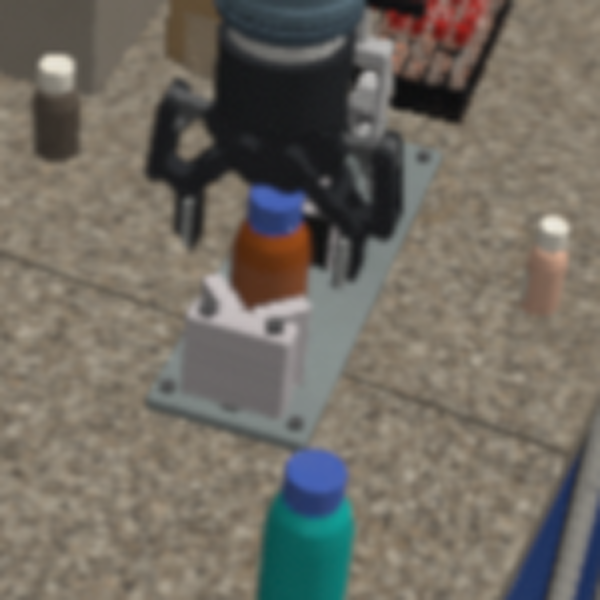

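Request:
{"op": "step_arm", "data": {"commands": [[0,0,0,0,-0.3,0,1],[0,0,0,0,-0.6,0,1],[0,0,0,0,-0.8,0,1],[0,0,0,0,-0.8,0,1],[0,0,0,0,-0.9,0,1],[0,0,0,0,-0.9,0,1],[0,0,0,0,-0.9,0,1],[0,0,0,0,-0.8,0,1],[0,0,0,0,0,0,1]]}}

```text
time_s: 14.15
eef_pos: [0.5151, 0.1262, 0.2532]
eef_rot: [-0.706, 0.706, 0.038, -0.032]
wrist_force: [-0.1, 1.0, 0.3]
opening: 1.0
```

```bash
python3 - <<'E'
from h import *
from scipy.optimize import least_squares
o=ctrl.get_obs(); print(o["time_s"],o["eef_pos"],o["wrist_force"],cf(o["eef_pos"])); plan(cw(-.0795,-.0005,.230),Rdown(-EX))
for n in("side","top"):
    im,d=ctrl.camera(n);P=cloud(n,d); C=np.stack([(P-O)@EX,(P-O)@EY,P[...,2]],-1)
    cv2.imwrite(f"pics/{n}6.png",cv2.resize(im[120:270,300:450],None,fx=4,fy=4,interpolation=2))
    m=(im[...,2]>im[...,0]*1.8+20)&(abs(C[...,0]-.09)<.05)&(abs(C[...,1])<.05)&(C[...,2]>.05)&(C[...,2]<.2)
    Q=C[m]; Q=Q[Q[:,2]<.095]
    if len(Q)>20: print(n,len(Q),least_squares(lambda c:np.hypot(Q[:,0]-c[0],Q[:,1]-c[1])-.0237,[.09,0],loss="soft_l1",f_scale=.002).x)
E
```

```text
14.15 [0.515075   0.1262013  0.25317115] [-0.13846368  0.97192224  0.28405138] [ 0.08924591 -0.00403669  0.25317115]
turn units [-0.06 14.99  0.06]  shift in current axes [-0.12  0.77 -5.62]  shift in target axes [ 5.62  0.77 -0.12]
side 134 [0.0894941  0.00036101]
```

View pics/side6.png

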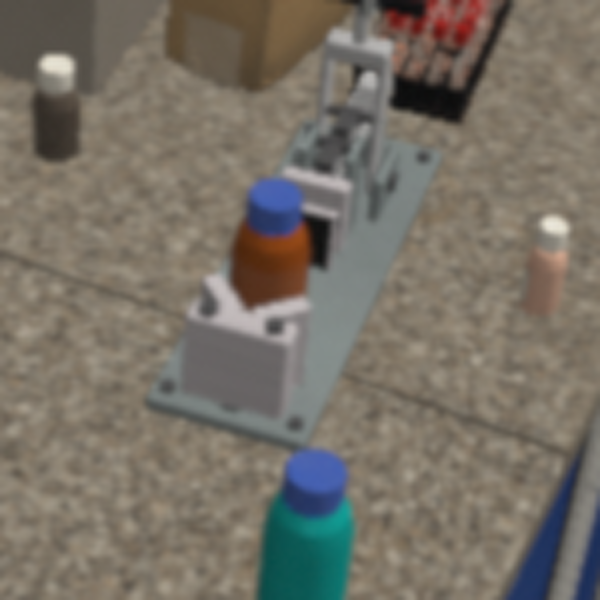

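```bash
python3 - <<'E'
from h import *
for n in("side","top"):
    d=np.load(f"pics/{n}0.npy");P=cloud(n,d); C=np.stack([(P-O)@EX,(P-O)@EY,P[...,2]],-1)
    m=(abs(C[...,0]+.07)<.06)&(abs(C[...,1])<.05)
    Q=C[m]
    for lo in np.arange(.03,.18,.01):
        q=Q[(Q[:,2]>lo)&(Q[:,2]<lo+.01)]
        if len(q)>3: print(n,round(lo,3),len(q),np.percentile(q[:,0],[5,25,50,75,95]).round(4),np.percentile(q[:,1],[5,50,95]).round(3))
im=cv2.imread("pics/side6.png")
im=ctrl and cv2.imread("pics/side0.png")
cv2.imwrite("pics/c4.png",cv2.resize(im[100:200,350:430],None,fx=7,fy=6,interpolation=2))
E
```

```text
side 0.03 51 [-0.1053 -0.0799 -0.0709 -0.0592 -0.0296] [0.006 0.022 0.035]
side 0.04 51 [-0.0942 -0.0822 -0.0708 -0.0598 -0.0366] [-0.023  0.026  0.031]
side 0.05 25 [-0.0941 -0.0831 -0.0723 -0.0666 -0.034 ] [-0.016  0.018  0.021]
side 0.06 102 [-0.1193 -0.106  -0.0719 -0.036  -0.0241] [-0.015  0.005  0.019]
side 0.07 158 [-0.0802 -0.0714 -0.0427 -0.0269 -0.0162] [-0.017  0.001  0.018]
side 0.08 72 [-0.0823 -0.0726 -0.053  -0.0356 -0.0237] [-0.018  0.001  0.021]
side 0.09 18 [-0.0818 -0.0769 -0.0727 -0.0715 -0.0694] [-0.019  0.018  0.022]
side 0.1 23 [-0.0859 -0.0764 -0.0733 -0.072  -0.0698] [-0.019 -0.015  0.021]
side 0.11 21 [-0.0823 -0.0754 -0.0724 -0.0712 -0.0691] [-0.02   0.016  0.022]
side 0.12 61 [-0.0773 -0.0741 -0.0717 -0.0701 -0.0685] [-0.018  0.     0.021]
side 0.13 65 [-0.085  -0.0801 -0.0761 -0.0736 -0.0706] [-0.017  0.003  0.02 ]
side 0.14 16 [-0.0789 -0.0772 -0.0754 -0.0736 -0.0722] [-0.004  0.001  0.005]
side 0.15 18 [-0.0805 -0.0783 -0.0769 -0.0757 -0.0745] [-0.015  0.001  0.026]
side 0.16 104 [-0.0783 -0.0763 -0.0744 -0.073  -0.0709] [-0.036 -0.     0.038]
side 0.17
[... 366 characters left out ...]
03  0.017]
top 0.07 108 [-0.0811 -0.0656 -0.0414 -0.0271 -0.0112] [-0.015 -0.001  0.016]
top 0.08 80 [-0.0772 -0.0644 -0.0466 -0.0341 -0.0251] [-0.018 -0.001  0.019]
top 0.09 5 [-0.0862 -0.0834 -0.0746 -0.072  -0.072 ] [-0.018  0.018  0.019]
top 0.1 6 [-0.0793 -0.0758 -0.0724 -0.0719 -0.0714] [-0.02   0.017  0.02 ]
top 0.11 6 [-0.0837 -0.0753 -0.0723 -0.0709 -0.0704] [-0.017  0.016  0.019]
top 0.12 15 [-0.0816 -0.0746 -0.0721 -0.0715 -0.0711] [-0.019  0.006  0.02 ]
top 0.13 49 [-0.0807 -0.078  -0.0758 -0.0735 -0.071 ] [-0.019 -0.001  0.018]
top 0.16 51 [-0.086  -0.0826 -0.0755 -0.0742 -0.0732] [-0.034  0.005  0.038]
top 0.17 96 [-0.0847 -0.0818 -0.0791 -0.0769 -0.0742] [-0.037 -0.002  0.031]
```

View pics/c4.png

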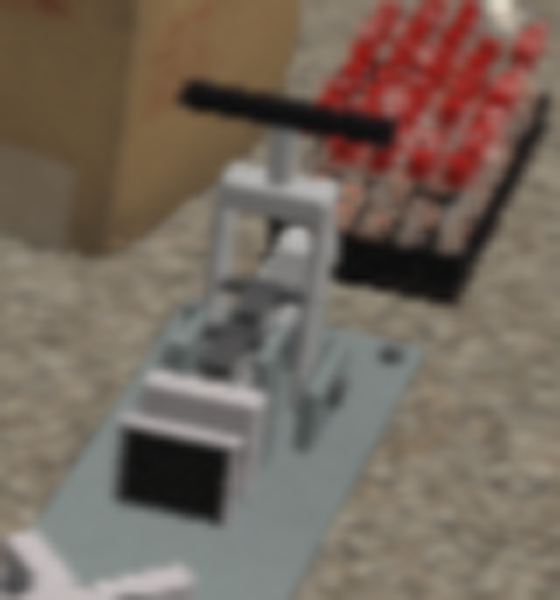

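Request:
{"op": "step_arm", "data": {"commands": [[0,0,0,0,0,-0.7,1],[0,0,0,0,0,-0.8,1],[0,0,0,0,0,-0.8,1],[0,0,0,0,0,-0.8,1],[0,0,0,0,0,-0.8,1],[0,0,0,0,0,-0.8,1],[0,0,0,-0.12,0,-0.9,1],[0,1,0,0,0,0,1],[0,1,0,0,0,0,1],[0,1,0,0,0,0,1]]}}

```text
time_s: 15.25
eef_pos: [0.5249, -0.0415, 0.2465]
eef_rot: [0.703, -0.703, 0.079, -0.076]
wrist_force: [0.6, -0.3, 0.7]
opening: 1.001
```

Request:
{"op": "step_arm", "data": {"commands": [[0,1,0,0,0,0,1],[0,1,0,0,0,0,1],[0,1,0,0,0,0,1],[0,1,0,0,0,0,1],[0,1,0,0,0,0,1],[0,1,0,0,0,0,1],[0,1,0,0,0,0,1],[0,1,0,0,0,0,1],[0,1,0,0,0,0,1],[0,1,0,0,0,0,1]]}}

```text
time_s: 16.25
eef_pos: [0.525, -0.0412, 0.2465]
eef_rot: [-0.57, 0.57, -0.419, 0.417]
wrist_force: [-0.0, -0.5, -0.4]
opening: 1.002
```

Request:
{"op": "step_arm", "data": {"commands": [[0,1,0,0,0,0,1],[0,1,0,0,0,0,1],[0,0,0,0,0,0,1]]}}

```text
time_s: 16.55
eef_pos: [0.5251, -0.0412, 0.2467]
eef_rot: [-0.524, 0.525, -0.476, 0.474]
wrist_force: [0.3, -0.2, -0.0]
opening: 0.999
```

```bash
python3 - <<'E'
from h import *
o=ctrl.get_obs(); print(o["time_s"],o["q"],o["wrist_force"],cf(o["eef_pos"])); plan(cw(-.079,-.0005,.147),Rdown(-EX))
E
```

```text
16.55 [-3.03837322e-01  6.10337498e-02  1.70811975e+00  1.75966702e-05
  1.37547937e+00  1.16815616e+00] [ 0.2639099  -0.23044857 -0.01801204] [-0.07828131  0.00280209  0.24667522]
turn units [ 0.03 -0.01 -0.01]  shift in current axes [0.03 3.32 0.12]  shift in target axes [0.02 3.32 0.11]
```

Request:
{"op": "step_arm", "data": {"commands": [[0,0,0,0.03,0.5,0.12,1],[0,0,0,0,0.7,0,1],[0,0,0,0,0.7,0,1],[0,0,0,0,0.7,0,1],[0,0,0,0,0.5,0,1],[0,0,0,0,0.2,0,1],[0,0,0,0,0,0,1]]}}

```text
time_s: 17.25
eef_pos: [0.5285, -0.0417, 0.1475]
eef_rot: [-0.524, 0.525, -0.475, 0.473]
wrist_force: [0.2, 0.5, -0.9]
opening: 1.002
```

```bash
python3 - <<'E'
from h import *
o=ctrl.get_obs(); print(o["time_s"],o["wrist_force"],cf(o["eef_pos"])); plan(cw(-.079,-.0005,.147),Rdown(-EX))
im,d=ctrl.camera("side"); cv2.imwrite("pics/side7.png",cv2.resize(im[70:220,320:470],None,fx=4,fy=4,interpolation=2))
E
```

```text
17.25 [ 0.15017201  0.53005947 -0.93689018] [-0.07911861 -0.00062348  0.14748114]
turn units [ 0.03  0.01 -0.01]  shift in current axes [-0.    0.02 -0.  ]  shift in target axes [-0.    0.02 -0.  ]
```

View pics/side7.png

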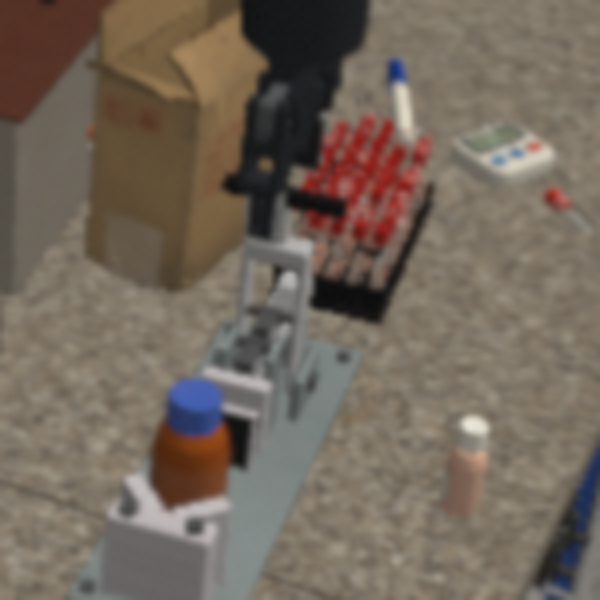

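Request:
{"op": "step_arm", "data": {"commands": [[0,0,0,0,0,0,0],[0,0,0,0,0,0,0],[0,0,0,0,0,0,0],[0,0,0,0,0,0,0],[0,0,0,0,0,0,0],[0,0,0,0,0,0,0],[0,0,0,0,0,0,0],[0,0,0,0,0,0,0],[0,0,0,0,0,0,0]]}}

```text
time_s: 18.2
eef_pos: [0.5298, -0.042, 0.1499]
eef_rot: [0.524, -0.524, 0.474, -0.475]
wrist_force: [-2.2, -0.1, 5.7]
opening: 0.14
```

```bash
cat >> h.py <<'E'
def st():
    o=ctrl.get_obs(); R=Rcur(o); c=cf(o["eef_pos"]); f=o["wrist_force"]
    yd=R.apply([0,1,0]); tilt=np.arctan2(-(yd@EX),-yd[2])  # + = top leaning to +x
    g=np.array(o["eef_pos"])-.019*yd; gc=cf(g)
    print("t",round(o["time_s"],2),"tcp",c.round(4),"grasp",gc.round(4),"tilt",round(tilt,3),"Fc",np.round([f@EX,f@EY,f[2]],2),"op",round(o["opening"]*85,1),"q6",o["q"][5].round(2))
E
python3 - <<'E'
from h import *
st()
im,d=ctrl.camera("side"); cv2.imwrite("pics/side8.png",cv2.resize(im[70:220,320:470],None,fx=4,fy=4,interpolation=2))
E
```

```text
t 18.2 tcp [-0.0796 -0.0019  0.1499] grasp [-0.0796 -0.0019  0.1689] tilt 0.0 Fc [0.11 2.16 5.71] op 11.9 q6 1.17
```

View pics/side8.png

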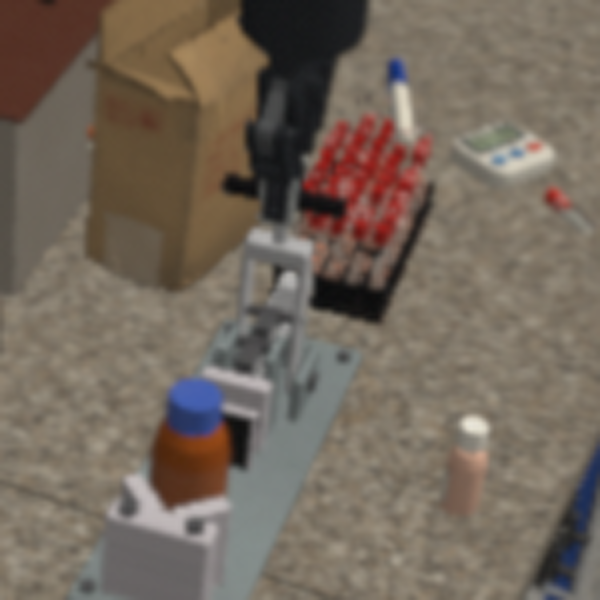

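Request:
{"op": "step_arm", "data": {"commands": [[0,0,0,0,-0.06,0,0],[0,0,0.36,0.15,0,0,0],[0,0,0.36,0.15,0,0,0],[0,0,0.36,0.15,0,0,0],[0,0,0,0,0,0,0]]}}

```text
time_s: 18.75
eef_pos: [0.531, -0.0559, 0.1492]
eef_rot: [0.55, -0.496, 0.504, -0.444]
wrist_force: [5.5, 1.2, -9.4]
opening: 0.138
```

```bash
python3 -c "
from h import *
st()"
```

```text
t 18.75 tcp [-0.0936 -0.0017  0.1492] grasp [-0.0958 -0.0017  0.1681] tilt -0.115 Fc [ 0.6  -5.55 -9.36] op 11.7 q6 1.04
```

Request:
{"op": "step_arm", "data": {"commands": [[0,0,0.18,0.075,0,0,0],[0,0,0,0,0,0,0],[0,0,0,0,0,0,0]]}}

```text
time_s: 19.05
eef_pos: [0.5312, -0.0573, 0.149]
eef_rot: [0.554, -0.492, 0.508, -0.439]
wrist_force: [5.8, -0.7, -10.3]
opening: 0.137
```

```bash
python3 -c "
from h import *
st()"
```

```text
t 19.05 tcp [-0.095  -0.0017  0.149 ] grasp [-0.0975 -0.0017  0.1678] tilt -0.132 Fc [ -1.24  -5.75 -10.31] op 11.7 q6 1.03
```

Request:
{"op": "step_arm", "data": {"commands": [[0,0,0.1,0.045,0.06,0.06,0],[0,0,0.05,0.03,0,0,0],[0,0,0,0,0,0,0]]}}

```text
time_s: 19.35
eef_pos: [0.5315, -0.0596, 0.1485]
eef_rot: [0.557, -0.489, 0.513, -0.433]
wrist_force: [-8.0, -2.3, 7.2]
opening: 0.14
```

```bash
python3 -c "
from h import *
st()"
```

```text
t 19.35 tcp [-0.0973 -0.0018  0.1485] grasp [-0.1001 -0.0019  0.1673] tilt -0.148 Fc [-1.44  8.2   7.24] op 11.9 q6 1.01
```

Request:
{"op": "step_arm", "data": {"commands": [[0,0,0.08,0.045,0.03,0,0],[0,0,0,0,0,0,0],[0,0,0,0,0,0,0]]}}

```text
time_s: 19.65
eef_pos: [0.5317, -0.0612, 0.1483]
eef_rot: [0.559, -0.487, 0.515, -0.431]
wrist_force: [-10.7, -2.4, 11.9]
opening: 0.138
```

```bash
python3 -c "
from h import *
st()"
```

```text
t 19.65 tcp [-0.0988 -0.0019  0.1483] grasp [-0.1018 -0.0019  0.167 ] tilt -0.155 Fc [-1.35 10.87 11.88] op 11.7 q6 1.0
```

Request:
{"op": "step_arm", "data": {"commands": [[0,0,0.07,0.03,-0.03,-0.03,0],[0,0,0,0,0,0,0],[0,0,0,0,0,0,0]]}}

```text
time_s: 19.95
eef_pos: [0.5318, -0.0618, 0.1482]
eef_rot: [0.561, -0.484, 0.516, -0.43]
wrist_force: [-6.0, -1.4, 5.9]
opening: 0.137
```

```bash
python3 -c "
from h import *
st()"
```

```text
t 19.95 tcp [-0.0995 -0.0018  0.1482] grasp [-0.1026 -0.0018  0.167 ] tilt -0.163 Fc [-0.76  6.15  5.9 ] op 11.7 q6 1.0
```

Request:
{"op": "step_arm", "data": {"commands": [[0,0,0.05,0.03,0,0,0],[0,0,0,0,0,0,0],[0,0,0,0,0,0,0]]}}

```text
time_s: 20.25
eef_pos: [0.5318, -0.0622, 0.1481]
eef_rot: [0.562, -0.483, 0.518, -0.428]
wrist_force: [-6.5, 1.1, 6.5]
opening: 0.134
```

```bash
python3 -c "
from h import *
st()"
```

```text
t 20.25 tcp [-0.0999 -0.0018  0.1481] grasp [-0.1031 -0.0018  0.1668] tilt -0.169 Fc [1.72 6.39 6.45] op 11.4 q6 0.99
```

Request:
{"op": "step_arm", "data": {"commands": [[0,0,-0.2,-0.1,-0.02,-0.03,0],[0,0,-0.38,-0.16,0,0,0],[0,0,-0.38,-0.16,0,0,0],[0,0,-0.38,-0.16,0,0,0],[0,0,0,0,0,0,0]]}}

```text
time_s: 20.75
eef_pos: [0.53, -0.0442, 0.1499]
eef_rot: [0.531, -0.518, 0.481, -0.467]
wrist_force: [1.7, 0.5, -6.0]
opening: 0.138
```

```bash
python3 -c "
from h import *
st()"
```

```text
t 20.75 tcp [-0.0818 -0.0018  0.1499] grasp [-0.0823 -0.0018  0.1689] tilt -0.027 Fc [ 0.3  -1.76 -6.05] op 11.8 q6 1.14
```

Request:
{"op": "step_arm", "data": {"commands": [[0,0,-0.38,-0.16,0.02,0,0],[0,0,-0.38,-0.16,0,0,0],[0,0,-0.38,-0.16,0,0,0],[0,0,-0.3,-0.13,0,0,0],[0,0,0,0,0,0,0]]}}

```text
time_s: 21.25
eef_pos: [0.5283, -0.0267, 0.1489]
eef_rot: [-0.495, 0.553, -0.441, 0.505]
wrist_force: [3.1, -1.3, -6.1]
opening: 0.139
```

```bash
python3 -c "
from h import *
st()"
```

```text
t 21.25 tcp [-0.0642 -0.0019  0.1489] grasp [-0.0619 -0.0019  0.1678] tilt 0.122 Fc [-1.62 -2.92 -6.1 ] op 11.8 q6 1.32
```

Request:
{"op": "step_arm", "data": {"commands": [[0,0,-0.22,-0.1,0.02,0,0],[0,0,0,0,0,0,0],[0,0,0,0,0,0,0]]}}

```text
time_s: 21.55
eef_pos: [0.5281, -0.0246, 0.1486]
eef_rot: [-0.489, 0.557, -0.435, 0.511]
wrist_force: [0.0, -0.0, -0.3]
opening: 0.138
```

```bash
python3 - <<'E'
from h import *
st()
im,d=ctrl.camera("side"); cv2.imwrite("pics/side9.png",cv2.resize(im[70:220,320:470],None,fx=4,fy=4,interpolation=2))
E
```

```text
t 21.55 tcp [-0.0621 -0.0019  0.1486] grasp [-0.0594 -0.0019  0.1674] tilt 0.144 Fc [-0.02 -0.   -0.33] op 11.7 q6 1.35
```

View pics/side9.png

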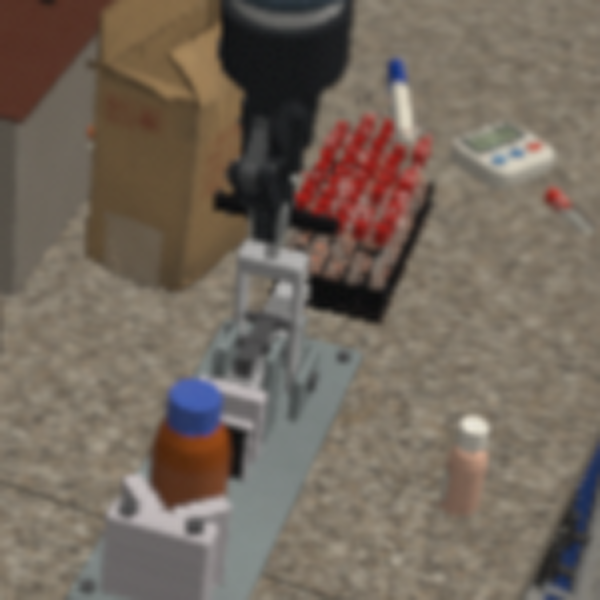

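Request:
{"op": "step_arm", "data": {"commands": [[0,0,-0.07,-0.035,0,0,0],[0,0,0,0,0,0,0],[0,0,0.38,0.16,0,0,0],[0,0,0.38,0.16,0,0,0],[0,0,0.38,0.16,0,0,0],[0,0,0.38,0.16,0,0,0],[0,0,0.38,0.16,0,0,0],[0,0,0.38,0.16,0,0,0],[0,0,0.38,0.16,0,0,0],[0,0,0.38,0.16,0,0,0]]}}

```text
time_s: 22.6
eef_pos: [0.5316, -0.0612, 0.1484]
eef_rot: [0.562, -0.483, 0.517, -0.429]
wrist_force: [2.3, 2.2, -5.8]
opening: 0.14
```

Request:
{"op": "step_arm", "data": {"commands": [[0,0,0,0,0,0,0],[0,0,0,0,0,0,0]]}}

```text
time_s: 22.8
eef_pos: [0.5317, -0.0618, 0.1483]
eef_rot: [0.561, -0.483, 0.516, -0.43]
wrist_force: [2.8, -1.3, -6.2]
opening: 0.138
```

```bash
python3 - <<'E'
from h import *
st()
E
```

```text
t 22.8 tcp [-0.0994 -0.0017  0.1483] grasp [-0.1026 -0.0017  0.1671] tilt -0.165 Fc [-1.58 -2.68 -6.24] op 11.7 q6 0.99
```

Request:
{"op": "step_arm", "data": {"commands": [[0,0,-0.38,-0.16,0.02,0,0],[0,0,-0.38,-0.16,0,0,0],[0,0,-0.38,-0.16,0,0,0],[0,0,-0.38,-0.16,0,0,0],[0,0,-0.38,-0.16,0,0,0],[0,0,-0.38,-0.16,0,0,0],[0,0,-0.38,-0.16,0,0,0]]}}

```text
time_s: 23.5
eef_pos: [0.5284, -0.0278, 0.1491]
eef_rot: [-0.496, 0.551, -0.443, 0.504]
wrist_force: [4.9, -3.7, -13.6]
opening: 0.138
```

Request:
{"op": "step_arm", "data": {"commands": [[0,0,-0.38,-0.16,0,0,0],[0,0,0,0,0,0,0]]}}

```text
time_s: 23.7
eef_pos: [0.5278, -0.022, 0.1483]
eef_rot: [-0.487, 0.56, -0.431, 0.513]
wrist_force: [6.5, -2.0, -11.5]
opening: 0.136
```

```bash
python3 - <<'E'
from h import *
st()
im,d=ctrl.camera("side"); cv2.imwrite("pics/side10.png",cv2.resize(im[70:220,320:470],None,fx=4,fy=4,interpolation=2))
st()
E
```

```text
t 23.7 tcp [-0.0595 -0.0019  0.1483] grasp [-0.0565 -0.0018  0.1671] tilt 0.155 Fc [ -2.6   -6.25 -11.45] op 11.6 q6 1.36
t 23.75 tcp [-0.0596 -0.0019  0.1484] grasp [-0.0567 -0.0019  0.1671] tilt 0.154 Fc [ -2.1   -5.93 -10.92] op 11.3 q6 1.36
```

View pics/side10.png

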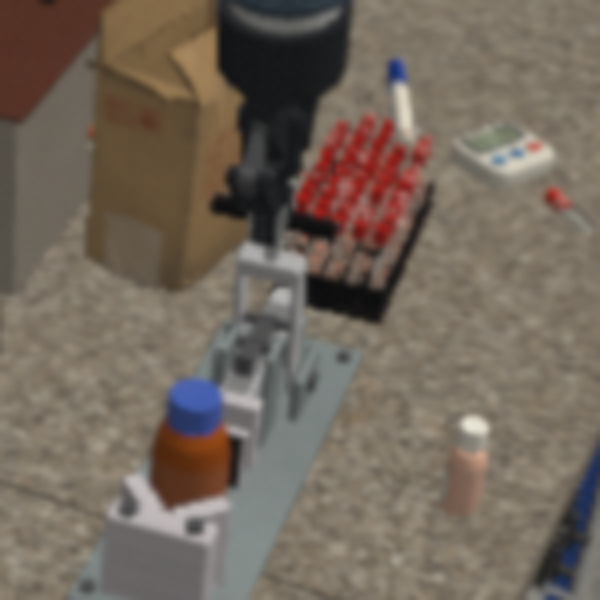

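Request:
{"op": "step_arm", "data": {"commands": [[0,0,0.38,0.16,0.04,0.02,0],[0,0,0.38,0.16,0,0,0],[0,0,0.38,0.16,0,0,0],[0,0,0.38,0.16,0,0,0],[0,0,0.38,0.16,0,0,0],[0,0,0.38,0.16,0,0,0],[0,0,0.38,0.16,0,0,0],[0,0,0.36,0.15,0,0,0],[0,0,0,0,0,0,0]]}}

```text
time_s: 24.65
eef_pos: [0.5317, -0.0618, 0.1483]
eef_rot: [0.561, -0.484, 0.516, -0.43]
wrist_force: [-0.9, -0.7, -2.2]
opening: 0.14
```

```bash
python3 - <<'E'
from h import *
st()
im,d=ctrl.camera("top");P=cloud("top",d); C=np.stack([(P-O)@EX,(P-O)@EY,P[...,2]],-1)
cv2.imwrite("pics/top10.png",cv2.resize(im[170:290,320:450],None,fx=5,fy=5,interpolation=2))
E
```

```text
t 24.65 tcp [-0.0994 -0.0017  0.1483] grasp [-0.1025 -0.0017  0.167 ] tilt -0.163 Fc [-0.6   1.   -2.21] op 11.9 q6 1.0
```

View pics/top10.png

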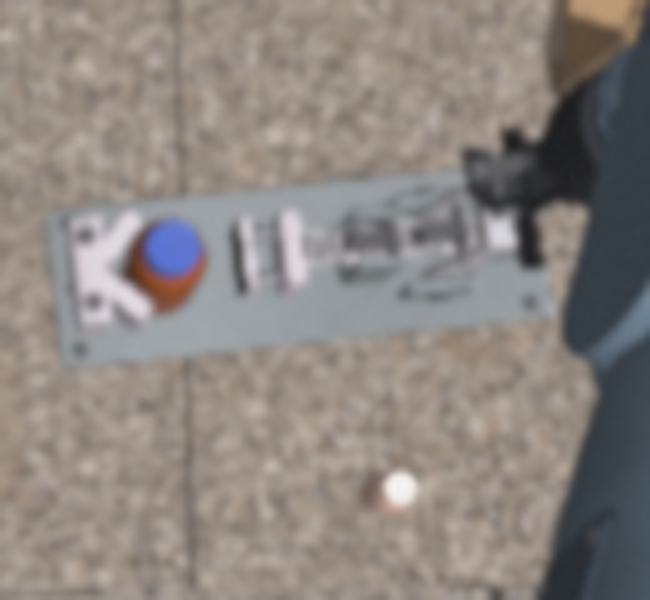

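Request:
{"op": "step_arm", "data": {"commands": [[0,0,-0.38,-0.16,0,0,0],[0,0,-0.38,-0.16,0,0,0],[0,0,-0.38,-0.16,0,0,0],[0,0,-0.38,-0.16,0,0,0],[0,0,-0.38,-0.16,0,0,0],[0,0,-0.38,-0.16,0,0,0],[0,0,-0.38,-0.16,0,0,0],[0,0,-0.24,-0.1,0,0,0],[0,0,0,0,0,0,0],[0,0,0,0,0,0,0]]}}

```text
time_s: 25.7
eef_pos: [0.528, -0.0239, 0.1487]
eef_rot: [-0.49, 0.557, -0.436, 0.509]
wrist_force: [4.2, -0.9, -13.9]
opening: 0.141
```

```bash
python3 - <<'E'
from h import *
st()
E
```

```text
t 25.7 tcp [-0.0614 -0.0018  0.1487] grasp [-0.0588 -0.0019  0.1675] tilt 0.14 Fc [ -1.34  -4.13 -13.91] op 12.0 q6 1.34
```

Request:
{"op": "step_arm", "data": {"commands": [[0,0,-0.05,-0.02,0.04,0.01,0],[0,0,0,0,0,0,0],[0,0,0,0,0,0,0]]}}

```text
time_s: 26.0
eef_pos: [0.5282, -0.0244, 0.1486]
eef_rot: [-0.488, 0.558, -0.436, 0.511]
wrist_force: [-4.8, 1.1, -1.8]
opening: 0.135
```

```bash
python3 - <<'E'
from h import *
st()
E
```

```text
t 26.0 tcp [-0.062  -0.002   0.1486] grasp [-0.0592 -0.002   0.1674] tilt 0.145 Fc [ 1.62  4.62 -1.78] op 11.5 q6 1.35
```

Request:
{"op": "step_arm", "data": {"commands": [[0,0,0.38,0.16,0,0,0],[0,0,0.38,0.16,0,0,0],[0,0,0.38,0.16,0,0,0],[0,0,0.38,0.16,0,0,0],[0,0,0.38,0.16,0,0,0],[0,0,0.38,0.16,0,0,0],[0,0,0.38,0.16,0,0,0],[0,0,0.29,0.12,0,0,0],[0,0,0,0,0,0,0]]}}

```text
time_s: 26.9
eef_pos: [0.5318, -0.0622, 0.1482]
eef_rot: [0.561, -0.484, 0.517, -0.43]
wrist_force: [-4.8, -0.2, -6.7]
opening: 0.14
```

```bash
python3 - <<'E'
from h import *
st()
im,d=ctrl.camera("top")
cv2.imwrite("pics/top11.png",cv2.resize(im[170:290,320:450],None,fx=5,fy=5,interpolation=2))
E
```

```text
t 26.9 tcp [-0.0999 -0.0018  0.1482] grasp [-0.103  -0.0018  0.167 ] tilt -0.164 Fc [ 0.29  4.77 -6.7 ] op 11.9 q6 1.0
```

View pics/top11.png

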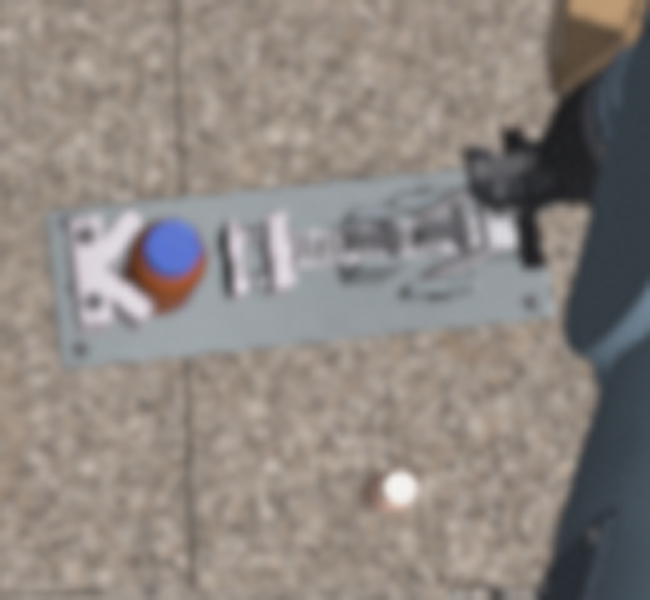

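Request:
{"op": "step_arm", "data": {"commands": [[0,0,-0.38,-0.16,0.02,-0.02,0],[0,0,-0.38,-0.16,0,0,0],[0,0,-0.38,-0.16,0,0,0],[0,0,-0.38,-0.16,0,0,0],[0,0,-0.38,-0.16,0,0,0],[0,0,-0.38,-0.16,0,0,0]]}}

```text
time_s: 27.55
eef_pos: [0.529, -0.0328, 0.1497]
eef_rot: [-0.505, 0.542, -0.453, 0.495]
wrist_force: [-0.3, -3.6, -13.5]
opening: 0.139
```

```bash
python3 -c "
from h import *
st()"
```

```text
t 27.55 tcp [-0.0703 -0.0019  0.1497] grasp [-0.0688 -0.0019  0.1686] tilt 0.078 Fc [ -3.6    0.7  -13.52] op 11.8 q6 1.26
```

Request:
{"op": "step_arm", "data": {"commands": [[0,0,-0.2,-0.08,0.01,0,0],[0,0,-0.2,-0.08,0.01,0,0],[0,0,-0.2,-0.08,0.01,0,0]]}}

```text
time_s: 27.85
eef_pos: [0.5283, -0.0259, 0.1488]
eef_rot: [-0.49, 0.556, -0.437, 0.51]
wrist_force: [-5.0, -2.4, -2.7]
opening: 0.136
```

```bash
python3 -c "
from h import *
st()"
```

```text
t 27.85 tcp [-0.0634 -0.002   0.1488] grasp [-0.0607 -0.002   0.1676] tilt 0.14 Fc [-1.9   5.22 -2.66] op 11.6 q6 1.34
```

Request:
{"op": "step_arm", "data": {"commands": [[0,0,-0.1,-0.04,0.01,0,0],[0,0,0,0,0,0,0]]}}

```text
time_s: 28.05
eef_pos: [0.5282, -0.0243, 0.1486]
eef_rot: [-0.487, 0.558, -0.434, 0.512]
wrist_force: [-5.7, -1.4, -2.2]
opening: 0.137
```

```bash
python3 -c "
from h import *
st()"
```

```text
t 28.05 tcp [-0.0618 -0.002   0.1486] grasp [-0.059  -0.002   0.1674] tilt 0.149 Fc [-0.84  5.82 -2.23] op 11.7 q6 1.35
```

Request:
{"op": "step_arm", "data": {"commands": [[0,0,0.38,0.16,0,-0.02,0],[0,0,0.38,0.16,0,0,0],[0,0,0.38,0.16,0,0,0],[0,0,0.38,0.16,0,0,0],[0,0,0.38,0.16,0,0,0],[0,0,0.38,0.16,0,0,0],[0,0,0.38,0.16,0,0,0],[0,0,0.29,0.12,0,0,0],[0,0,0,0,0,0,0]]}}

```text
time_s: 28.95
eef_pos: [0.5317, -0.0623, 0.1483]
eef_rot: [0.561, -0.484, 0.515, -0.431]
wrist_force: [-0.2, 1.4, -10.3]
opening: 0.136
```

```bash
python3 - <<'E'
from h import *
st()
im,d=ctrl.camera("top")
cv2.imwrite("pics/top12.png",cv2.resize(im[170:290,320:450],None,fx=5,fy=5,interpolation=2))
E
```

```text
t 28.95 tcp [-0.0999 -0.0017  0.1483] grasp [-0.103  -0.0017  0.167 ] tilt -0.161 Fc [  1.47   0.08 -10.3 ] op 11.6 q6 1.0
```

View pics/top12.png

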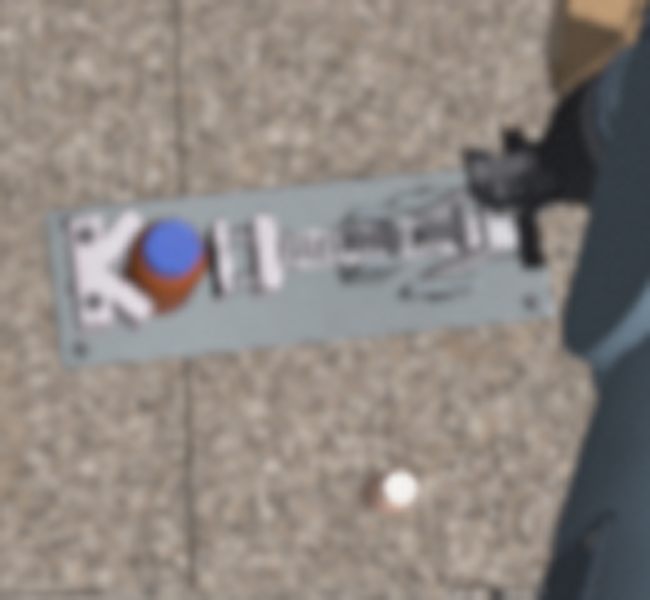

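Request:
{"op": "step_arm", "data": {"commands": [[0,0,-0.38,-0.16,0.03,0,0],[0,0,-0.38,-0.16,0,0,0],[0,0,-0.38,-0.16,0,0,0],[0,0,-0.38,-0.16,0.01,0,0],[0,0,-0.2,-0.08,0.01,0,0]]}}

```text
time_s: 29.5
eef_pos: [0.5296, -0.0396, 0.1499]
eef_rot: [-0.519, 0.53, -0.468, 0.481]
wrist_force: [-2.6, -1.1, -3.3]
opening: 0.138
```

```bash
python3 -c "
from h import *
st()"
```

```text
t 29.5 tcp [-0.0772 -0.0019  0.1499] grasp [-0.0768 -0.0019  0.1689] tilt 0.023 Fc [-0.82  2.67 -3.26] op 11.7 q6 1.19
```

Request:
{"op": "step_arm", "data": {"commands": [[0,0,-0.2,-0.08,0.01,0,0],[0,0,-0.2,-0.08,0.01,0,0],[0,0,0,0,0,0,0]]}}

```text
time_s: 29.8
eef_pos: [0.5292, -0.035, 0.1497]
eef_rot: [-0.509, 0.539, -0.457, 0.491]
wrist_force: [-5.8, 0.3, 5.9]
opening: 0.138
```

```bash
python3 -c "
from h import *
st()"
```

```text
t 29.8 tcp [-0.0726 -0.002   0.1497] grasp [-0.0713 -0.002   0.1686] tilt 0.064 Fc [0.9  5.78 5.89] op 11.7 q6 1.24
```

Request:
{"op": "step_arm", "data": {"commands": [[0,0,-0.2,-0.08,0.01,0,0],[0,0,-0.2,-0.08,0.01,0,0],[0,0,0,0,0,0,0]]}}

```text
time_s: 30.1
eef_pos: [0.5288, -0.0304, 0.1493]
eef_rot: [-0.499, 0.548, -0.446, 0.502]
wrist_force: [-7.4, 0.7, 9.6]
opening: 0.142
```

```bash
python3 -c "
from h import *
st()"
```

```text
t 30.1 tcp [-0.068  -0.002   0.1493] grasp [-0.066  -0.002   0.1682] tilt 0.106 Fc [1.39 7.25 9.61] op 12.1 q6 1.29
```

Request:
{"op": "step_arm", "data": {"commands": [[0,0,-0.2,-0.08,-0.03,-0.02,0],[0,0,-0.1,-0.04,0,0,0],[0,0,0,0,0,0,0]]}}

```text
time_s: 30.4
eef_pos: [0.5284, -0.0268, 0.1489]
eef_rot: [-0.492, 0.555, -0.437, 0.51]
wrist_force: [-0.5, -0.4, 5.1]
opening: 0.136
```

```bash
python3 -c "
from h import *
st()"
```

```text
t 30.4 tcp [-0.0643 -0.0019  0.1489] grasp [-0.0617 -0.0019  0.1677] tilt 0.136 Fc [-0.37  0.56  5.13] op 11.5 q6 1.33
```

Request:
{"op": "step_arm", "data": {"commands": [[0,0,-0.1,-0.05,0,0,0],[0,0,0,0,0,0,0]]}}

```text
time_s: 30.6
eef_pos: [0.5283, -0.0255, 0.1487]
eef_rot: [-0.489, 0.557, -0.434, 0.512]
wrist_force: [-1.5, -0.8, 6.0]
opening: 0.136
```

```bash
python3 -c "
from h import *
st()"
```

```text
t 30.6 tcp [-0.063  -0.002   0.1487] grasp [-0.0603 -0.0019  0.1675] tilt 0.147 Fc [-0.69  1.58  5.96] op 11.6 q6 1.35
```

Request:
{"op": "step_arm", "data": {"commands": [[0,0,-0.06,-0.04,-0.01,0,0],[0,0,-0.04,-0.03,0,0,0],[0,0,0,0,0,0,0]]}}

```text
time_s: 30.9
eef_pos: [0.5281, -0.0237, 0.1484]
eef_rot: [-0.486, 0.559, -0.431, 0.515]
wrist_force: [1.8, -2.4, 4.9]
opening: 0.141
```

```bash
python3 - <<'E'
from h import *
st()
im,d=ctrl.camera("top")
a=cv2.resize(im[170:290,320:450],None,fx=5,fy=5,interpolation=2)[:300]
im,d=ctrl.camera("side"); b=cv2.resize(im[130:190,340:470],None,fx=5,fy=5,interpolation=2)
cv2.imwrite("pics/both13.png",np.vstack([a,b])); st()
E
```

```text
t 30.9 tcp [-0.0612 -0.0019  0.1484] grasp [-0.0582 -0.0019  0.1672] tilt 0.157 Fc [-2.56 -1.55  4.88] op 12.0 q6 1.36
t 31.0 tcp [-0.0612 -0.0019  0.1485] grasp [-0.0582 -0.0019  0.1672] tilt 0.157 Fc [-1.81 -0.46  5.12] op 11.6 q6 1.36
```

View pics/both13.png

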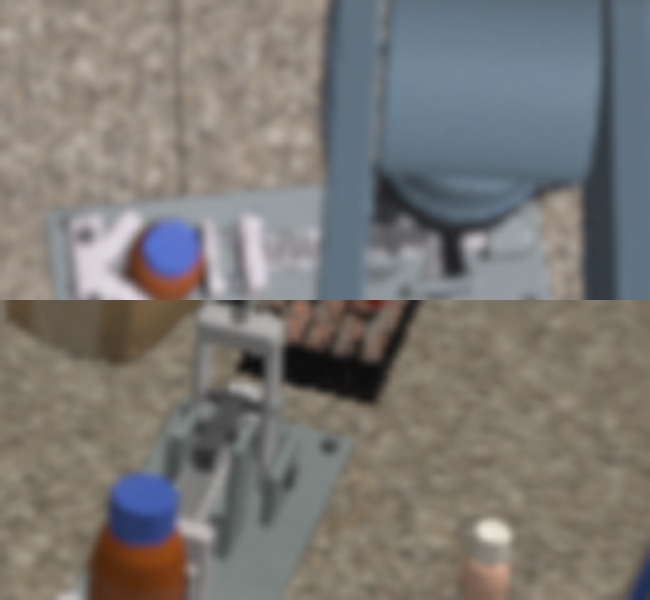

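Request:
{"op": "step_arm", "data": {"commands": [[0,0,0.38,0.16,-0.02,0,0],[0,0,0.38,0.16,0,0,0],[0,0,0.38,0.16,0,0,0],[0,0,0.38,0.16,0,0,0],[0,0,0.38,0.16,0,0,0],[0,0,0.38,0.16,0,0,0],[0,0,0.38,0.16,0,0,0],[0,0,0.35,0.14,0,0,0],[0,0,0,0,0,0,0]]}}

```text
time_s: 31.9
eef_pos: [0.5316, -0.0615, 0.1483]
eef_rot: [0.561, -0.484, 0.515, -0.432]
wrist_force: [6.0, 0.2, -2.7]
opening: 0.137
```

```bash
python3 - <<'E'
from h import *
st()
im,d=ctrl.camera("top"); cv2.imwrite("pics/top14.png",cv2.resize(im[180:260,320:450],None,fx=6,fy=6,interpolation=2))
E
```

```text
t 31.9 tcp [-0.0991 -0.0017  0.1483] grasp [-0.1022 -0.0016  0.1671] tilt -0.16 Fc [-0.41 -5.94 -2.72] op 11.7 q6 1.0
```

View pics/top14.png

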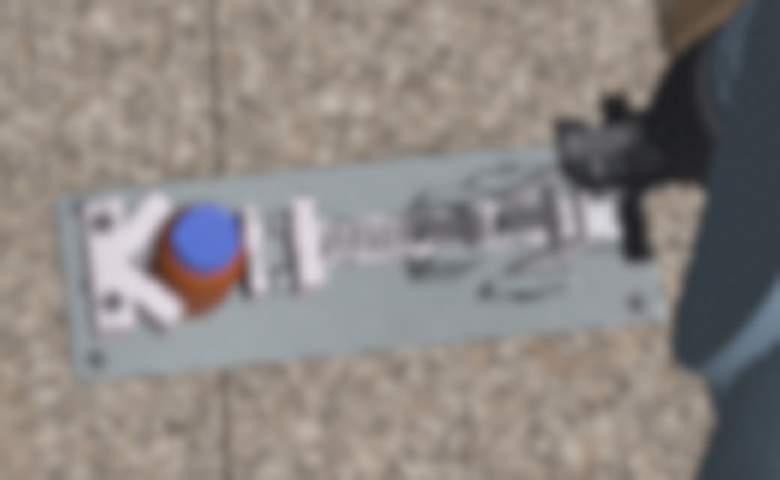

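```bash
python3 - <<'E'
from h import *
rows=[]
for nm,sc,r0,h in(("top10",5,170,120),("top11",5,170,120),("top12",5,170,120),("top14",6,180,80)):
    s=cv2.imread(f"pics/{nm}.png"); s=cv2.resize(s,(130,h),interpolation=cv2.INTER_AREA); im=np.zeros((400,640,3),np.uint8); im[r0:r0+h,320:450]=s
    xs,ys=np.meshgrid(np.arange(0.0,.14,.00025),np.arange(.03,-.03,-.00025))
    W=O[:2]+xs[...,None]*EX[:2]+ys[...,None]*EY[:2]
    uv=proj("top",np.concatenate([W,np.full(xs.shape+(1,),.072)],-1)).reshape(*xs.shape,2).astype(np.float32)
    r=cv2.remap(im,uv[...,0],uv[...,1],cv2.INTER_CUBIC); rows.append(r)
    band=r[(ys[:,0]<.012)&(ys[:,0]>-.010)].mean(2).mean(0)
    from scipy.signal import find_peaks
    p,_=find_peaks(band,prominence=5); print(nm,[(round(float(xs[0,i])*1e3,1),int(band[i])) for i in p],"minima",[round(float(xs[0,i])*1e3,1) for i in find_peaks(-band,prominence=5)[0]])
cv2.imwrite("pics/cmp.png",np.vstack([r[40:180] for r in rows]))
E
```

```text
top10 [(11.5, 218), (37.8, 197), (56.2, 163), (80.2, 130), (127.8, 217)] minima [22.5, 46.0, 69.2, 106.0]
top11 [(19.2, 218), (45.0, 196), (60.8, 153), (80.2, 131), (127.8, 217)] minima [29.8, 53.2, 69.2, 106.0]
top12 [(27.0, 218), (52.8, 197), (79.2, 131), (127.5, 217)] minima [13.8, 37.5, 61.8, 106.0]
top14 [(33.8, 219), (59.8, 197), (80.0, 131), (127.5, 217)] minima [12.2, 44.5, 68.8, 106.0]
```

View pics/cmp.png

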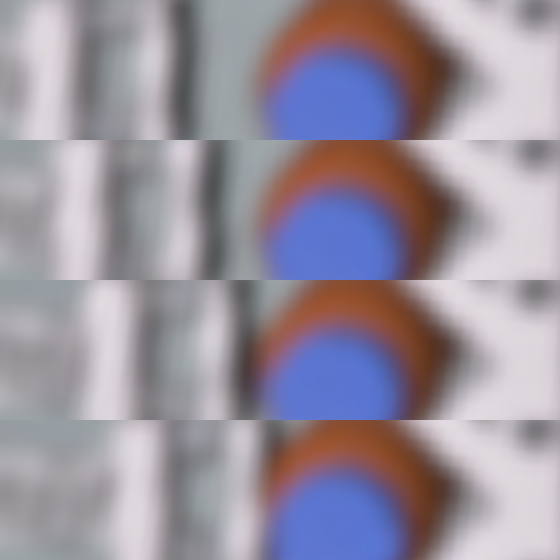

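Request:
{"op": "step_arm", "data": {"commands": [[0,0,-0.38,-0.16,0.01,0.02,0],[0,0,-0.38,-0.16,0,0,0],[0,0,-0.38,-0.16,0,0,0],[0,0,-0.38,-0.16,0.01,0,0],[0,0,-0.2,-0.08,0,0,0],[0,0,0,0,0,0,0]]}}

```text
time_s: 32.55
eef_pos: [0.5294, -0.0388, 0.1499]
eef_rot: [-0.519, 0.53, -0.468, 0.48]
wrist_force: [4.2, -2.9, -3.2]
opening: 0.139
```

```bash
python3 -c "
from h import *
st()"
```

```text
t 32.55 tcp [-0.0764 -0.0018  0.1499] grasp [-0.0759 -0.0018  0.1689] tilt 0.023 Fc [-3.25 -3.87 -3.16] op 11.8 q6 1.19
```

Request:
{"op": "step_arm", "data": {"commands": [[0,0,-0.2,-0.08,0,0,0],[0,0,-0.2,-0.08,0,0,0],[0,0,0,0,0,0,0]]}}

```text
time_s: 32.85
eef_pos: [0.5291, -0.0348, 0.1497]
eef_rot: [-0.509, 0.539, -0.457, 0.491]
wrist_force: [4.0, -3.6, -2.2]
opening: 0.144
```

```bash
python3 -c "
from h import *
st()"
```

```text
t 32.85 tcp [-0.0723 -0.0018  0.1497] grasp [-0.0711 -0.0018  0.1687] tilt 0.065 Fc [-3.99 -3.61 -2.22] op 12.3 q6 1.24
```

Request:
{"op": "step_arm", "data": {"commands": [[0,0,-0.2,-0.08,0,0,0],[0,0,-0.2,-0.08,0,0,0],[0,0,0,0,0,0,0]]}}

```text
time_s: 33.15
eef_pos: [0.5286, -0.0304, 0.1494]
eef_rot: [-0.498, 0.549, -0.445, 0.502]
wrist_force: [5.0, -6.5, -4.0]
opening: 0.135
```

```bash
python3 -c "
from h import *
st()"
```

```text
t 33.15 tcp [-0.0679 -0.0018  0.1494] grasp [-0.0659 -0.0018  0.1683] tilt 0.108 Fc [-6.99 -4.33 -4.03] op 11.5 q6 1.3
```

Request:
{"op": "step_arm", "data": {"commands": [[0,0,-0.15,-0.08,0,0,0],[0,0,-0.1,-0.05,0,0,0],[0,0,0,0,0,0,0]]}}

```text
time_s: 33.45
eef_pos: [0.5283, -0.0272, 0.149]
eef_rot: [-0.492, 0.555, -0.438, 0.509]
wrist_force: [4.6, -8.4, -3.5]
opening: 0.139
```

```bash
python3 -c "
from h import *
st()"
```

```text
t 33.45 tcp [-0.0647 -0.0018  0.149 ] grasp [-0.0622 -0.0018  0.1679] tilt 0.134 Fc [-8.81 -3.74 -3.54] op 11.8 q6 1.33
```

Request:
{"op": "step_arm", "data": {"commands": [[0,0,-0.06,-0.04,0,0,0],[0,0,0,0,0,0,0],[0,0,0,0,0,0,0]]}}

```text
time_s: 33.75
eef_pos: [0.5282, -0.0264, 0.1489]
eef_rot: [-0.49, 0.556, -0.436, 0.51]
wrist_force: [5.0, -8.2, -3.9]
opening: 0.138
```

```bash
python3 -c "
from h import *
st()"
```

```text
t 33.75 tcp [-0.0639 -0.0018  0.1489] grasp [-0.0612 -0.0018  0.1677] tilt 0.141 Fc [-8.71 -4.13 -3.89] op 11.7 q6 1.34
```

Request:
{"op": "step_arm", "data": {"commands": [[0,0,-0.08,-0.05,0,0,0],[0,0,-0.06,-0.05,0,0,0],[0,0,0,0,0,0,0]]}}

```text
time_s: 34.05
eef_pos: [0.528, -0.0238, 0.1486]
eef_rot: [-0.486, 0.56, -0.432, 0.514]
wrist_force: [4.4, -12.0, -4.6]
opening: 0.135
```

```bash
python3 -c "
from h import *
st()"
```

```text
t 34.05 tcp [-0.0613 -0.0019  0.1486] grasp [-0.0584 -0.0019  0.1674] tilt 0.156 Fc [-12.41  -3.16  -4.6 ] op 11.5 q6 1.36
```

Request:
{"op": "step_arm", "data": {"commands": [[0,0,0.38,0.18,0,0,0],[0,0,0.38,0.16,0,0,0]]}}

```text
time_s: 34.25
eef_pos: [0.5288, -0.0324, 0.1496]
eef_rot: [-0.507, 0.541, -0.455, 0.493]
wrist_force: [4.5, -2.4, -5.9]
opening: 0.137
```

```bash
python3 -c "
from h import *
st()"
```

```text
t 34.25 tcp [-0.0699 -0.0018  0.1496] grasp [-0.0686 -0.0018  0.1685] tilt 0.073 Fc [-2.83 -4.26 -5.92] op 11.7 q6 1.26
```

Request:
{"op": "step_arm", "data": {"commands": [[0,0,0.38,0.16,0,0,0],[0,0,0.38,0.16,0,0,0],[0,0,0.38,0.16,0,0,0],[0,0,0.38,0.16,0,0,0],[0,0,0.38,0.16,0,0,0],[0,0,0.25,0.12,0,0,0],[0,0,0,0,0,0,0]]}}

```text
time_s: 34.95
eef_pos: [0.5314, -0.0597, 0.1486]
eef_rot: [0.559, -0.486, 0.514, -0.433]
wrist_force: [5.9, -0.8, -4.7]
opening: 0.142
```

```bash
python3 - <<'E'
from h import *
st()
im,d=ctrl.camera("top"); cv2.imwrite("pics/top15.png",cv2.resize(im[180:260,320:450],None,fx=6,fy=6,interpolation=2))
xs,ys=np.meshgrid(np.arange(0.0,.14,.00025),np.arange(.03,-.03,-.00025))
W=O[:2]+xs[...,None]*EX[:2]+ys[...,None]*EY[:2]
uv=proj("top",np.concatenate([W,np.full(xs.shape+(1,),.072)],-1)).reshape(*xs.shape,2).astype(np.float32)
r=cv2.remap(im,uv[...,0],uv[...,1],cv2.INTER_CUBIC)
band=r[(ys[:,0]<.012)&(ys[:,0]>-.010)].mean(2).mean(0)
from scipy.signal import find_peaks
print([(round(float(xs[0,i])*1e3,1),int(band[i])) for i in find_peaks(band,prominence=5)[0]])
E
```

```text
t 34.95 tcp [-0.0973 -0.0017  0.1486] grasp [-0.1003 -0.0017  0.1674] tilt -0.154 Fc [-1.39 -5.84 -4.73] op 12.0 q6 1.01
[(3.8, 164), (38.2, 218), (60.0, 197), (80.2, 131), (127.8, 217)]
```

View pics/top15.png

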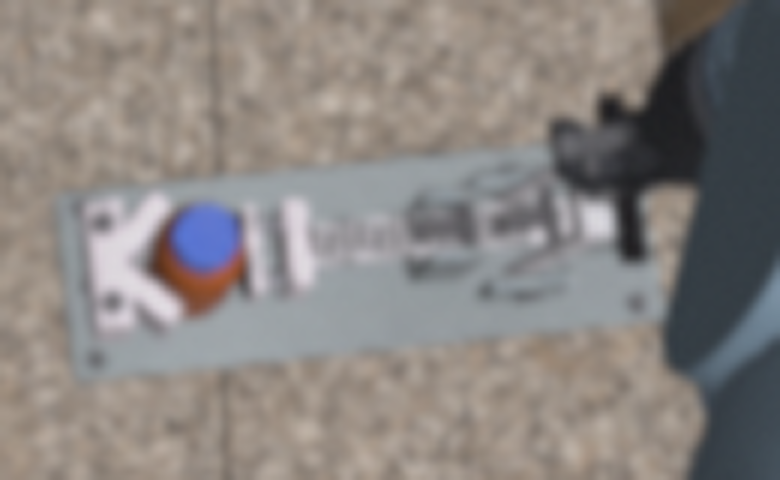

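Request:
{"op": "step_arm", "data": {"commands": [[0,0,0,0,0.01,0.02,0],[0,0,0,0,0,0,1],[0,0,0,0,0,0,1],[0,0,0,0,0,0,1],[0,0,0,0,0,0,1],[0,0,0,0,0,0,1],[0,0,0,0,0,0,1],[0,0,0,0,0,0,1]]}}

```text
time_s: 35.8
eef_pos: [0.5316, -0.0591, 0.1491]
eef_rot: [0.559, -0.487, 0.513, -0.433]
wrist_force: [0.0, 0.2, -0.1]
opening: 1.001
```

Request:
{"op": "step_arm", "data": {"commands": [[0,0,0,0,-0.4,0,1],[0,0,0,0,-0.8,0,1],[0,0,0,0,-0.8,0,1],[0,0,0,0,-0.8,0,1],[0,0,0,0,-0.8,0,1],[0,0,0,0,-0.4,0,1]]}}

```text
time_s: 36.4
eef_pos: [0.5345, -0.0781, 0.271]
eef_rot: [0.56, -0.486, 0.512, -0.435]
wrist_force: [0.7, 0.5, 0.5]
opening: 0.997
```

Request:
{"op": "step_arm", "data": {"commands": [[0,0,-0.8,0.8,0,0,1],[0,0,-0.7,0.8,0,0,1],[0,0,0,0.8,0,0,1],[0,0,0,0.8,0,0,1],[0,0,0,0.8,0,0,1],[0,0,0,0.8,0,0,1],[0,0,0,0,0,0,1]]}}

```text
time_s: 37.1
eef_pos: [0.5475, -0.2228, 0.2625]
eef_rot: [-0.522, 0.525, -0.474, 0.476]
wrist_force: [0.0, -0.1, -0.3]
opening: 1.002
```

```bash
python3 - <<'E'
from h import *
from scipy.optimize import least_squares
st()
for n in("side","top"):
    im,d=ctrl.camera(n); cv2.imwrite(f"pics/{n}16.png",im); np.save(f"pics/{n}16.npy",d)
    P=cloud(n,d); C=np.stack([(P-O)@EX,(P-O)@EY,P[...,2]],-1)
    m=(im[...,2]>im[...,0]*1.8+20)&(abs(C[...,0]-.09)<.05)&(abs(C[...,1])<.05)&(C[...,2]>.05)&(C[...,2]<.115); Q=C[m]
    for lo,hi in((.05,.08),(.08,.1)):
        q=Q[(Q[:,2]>lo)&(Q[:,2]<hi)]
        if len(q)>15: print(n,lo,len(q),least_squares(lambda c:np.hypot(q[:,0]-c[0],q[:,1]-c[1])-.0237,[.09,0],loss="soft_l1",f_scale=.002).x.round(4))
    cp=(im[...,0]>im[...,2]*1.6+20)&(abs(C[...,0]-.09)<.04)&(abs(C[...,1])<.04)&(C[...,2]>.126); print("cap",n,cp.sum(),np.mean(C[cp],0).round(4))
    h=(abs(C[...,0]+.08)<.05)&(abs(C[...,1])<.05)&(C[...,2]>.155)&(C[...,2]<.185); print("handle",np.median(C[h],0).round(4))
a=cv2.imread("pics/side16.png"); cv2.imwrite("pics/s16.png",cv2.resize(a[80:240,310:450],None,fx=5,fy=3.7,interpolation=2))
a=cv2.imread("pics/top16.png"); cv2.imwrite("pics/t16.png",cv2.resize(a[180:260,320:450],None,fx=6,fy=6,interpolation=2))
E
```

```text
t 37.1 tcp [-0.2613 -0.0014  0.2625] grasp [-0.2612 -0.0014  0.2815] tilt 0.005 Fc [-0.07 -0.02 -0.29] op 85.2 q6 0.89
side 0.05 37 [ 0.0899 -0.0005]
side 0.08 131 [ 0.0892 -0.0002]
cap side 99 [0.0938 0.0021 0.1307]
handle [-0.095   0.0016  0.1673]
top 0.08 19 [ 0.0893 -0.0027]
cap top 75 [0.0904 0.0002 0.1326]
handle [-0.0978 -0.0004  0.1695]
```

View pics/s16.png

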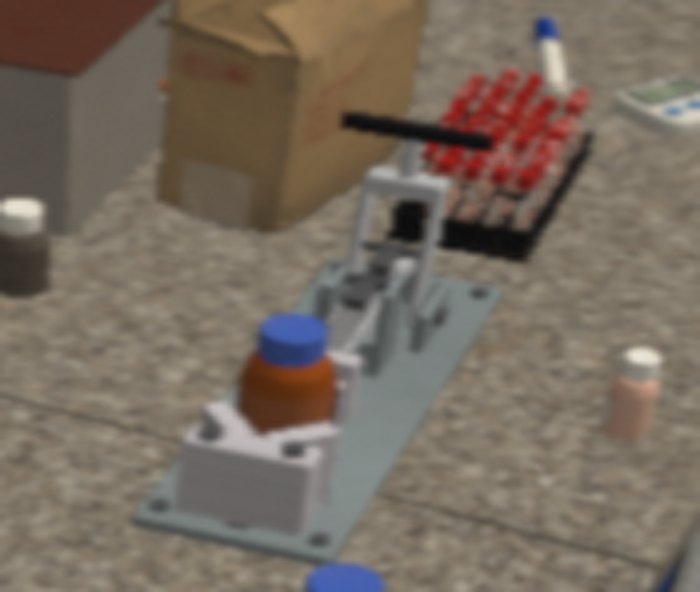

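View pics/t16.png

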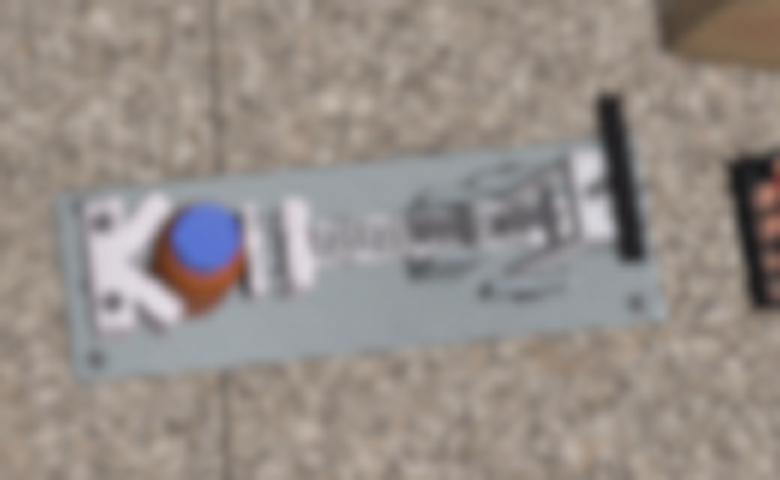

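```bash
python3 - <<'E'
from h import *
def load(nm,h,r0):
    s=cv2.imread(f"pics/{nm}.png")
    if h is None: return s
    s=cv2.resize(s,(130,h),interpolation=cv2.INTER_AREA); im=np.full((400,640,3),128,np.uint8); im[r0:r0+h,320:450]=s; return im
I={"0":load("top0",None,0),"10":load("top10",120,170),"11":load("top11",120,170),"12":load("top12",120,170),"14":load("top14",80,180),"15":load("top15",80,180),"16":load("top16",None,0)}
xs,ys=np.meshgrid(np.arange(-.14,.14,.00025),np.arange(.03,-.03,-.00025))
W=O[:2]+xs[...,None]*EX[:2]+ys[...,None]*EY[:2]
uv=proj("top",np.concatenate([W,np.full(xs.shape+(1,),.072)],-1)).reshape(*xs.shape,2).astype(np.float32)
Rr={k:cv2.remap(v,uv[...,0],uv[...,1],cv2.INTER_CUBIC) for k,v in I.items()}
# template: jaw plate from '12' x 20..33mm
def sl(a,b): return slice(int((a/1e3+.14)/.00025),int((b/1e3+.14)/.00025))
for nm,ref,a,b in(("jaw(left edge)","12",20,31),("padplate upper","12",47,56)):
    T=Rr[ref][60:200,sl(a,b)]
    for k in Rr:
        m=cv2.matchTemplate(Rr[k],T,cv2.TM_CCOEFF_NORMED); m[:, :sl(-20,0).start]=-1
        _,v,_,l=cv2.minMaxLoc(m); print(nm,k,round(l[0]*.25-140,2),l[1]-60,round(v,3))
cv2.imwrite("pics/cmp2.png",np.vstack([Rr[k][40:180,sl(-10,140)] for k in("12","14","16")]))
E
```

```text
jaw(left edge) 0 -15.0 6 0.891
jaw(left edge) 10 4.5 5 0.986
jaw(left edge) 11 12.25 -14 0.93
jaw(left edge) 12 20.0 0 1.0
jaw(left edge) 14 26.75 -9 0.956
jaw(left edge) 15 31.25 11 0.98
jaw(left edge) 16 31.25 11 0.981
padplate upper 0 12.5 -40 0.872
padplate upper 10 31.75 3 0.989
padplate upper 11 39.25 -43 0.843
padplate upper 12 47.0 0 1.0
padplate upper 14 54.0 -28 0.77
padplate upper 15 32.25 -18 0.848
padplate upper 16 32.25 -18 0.845
```

View pics/cmp2.png

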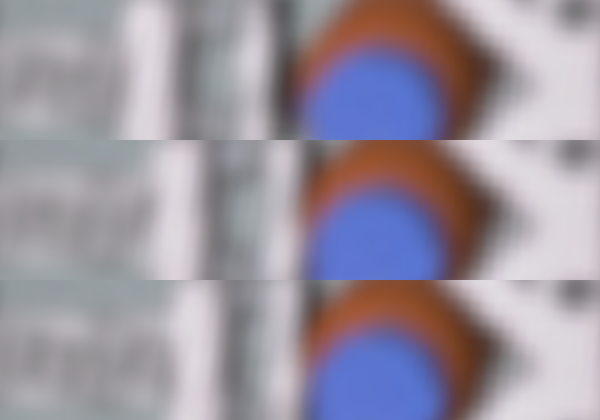

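```bash
python3 - <<'E'
from h import *
st()
for th in("cup","vial","dropper_bottle"):
    ctrl_b=ctrl.boxes_of(th,"side"); print(th,[(toworld("side",b["point"]).round(3),round(b["p"],2)) for b in ctrl_b[:1]])
print(ctrl.hand_in())
E
```

```text
t 37.2 tcp [-0.2587 -0.0016  0.2624] grasp [-0.2587 -0.0016  0.2814] tilt 0.003 Fc [-0.45  0.32  0.14] op 84.9 q6 0.89
cup [(array([0.705, 0.307, 0.031]), 0.58)]
vial [(array([0.718, 0.006, 0.041]), 0.59)]
dropper_bottle []
the job is handed in; nothing more can be done
None
```

The brown bottle stands in the clamp against the V block. I gripped it with six lever strokes, let go of the handle and handed the job in at about 37 s.

- **Placing:** I set the bottle down against the V block (about 6 N of push), let go, and it stayed upright.
- **Pumping:** Strokes 1 to 5 read 0 to about 3 N at the handle, up to about 5 N mid-stroke with the tool pulling off line. Stroke 6 turned stiff, reading about 11.5 to 12.4 N at +0.155 rad, so I stopped there. I brought the lever back to about -0.15 rad and released it.
- **Last checks:**
  - The bottle's axis is within about 1 mm of where I set it.
  - The lever stayed where I left it, and the wrist force is near zero with the gripper clear.
  - The cup and vial are where they were, to within about 3 mm. The network did not report the dropper bottle in the last picture, but it shows standing there.
- **What disagreed:** In the top camera the jaw moved about 6.8 mm in stroke 5 and 4.5 mm in stroke 6, not the 8 mm of a full tooth. I take this to be the jaw settling back onto the stop pawl. The springs look about 4.5 mm compressed with the lever back, which makes about 18 N (5 to 52 N is firm). The push on stroke 6 implies about 30 N at its forward end.

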